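# Knock out the cut blanks and lay them in the sanding jig

## Robot

A 7-joint arm with a two-finger parallel gripper is mounted at the origin on the work surface. World frame = base frame: x ahead of the robot, y to its left, z up, the work surface at z = 0. Lengths are in mm, angles in rad, forces in N, time in s.
With the tool pointing down it reaches from about 425 to 975 mm from the base axis. Payload 16.7 kg.
Tool frame: the origin (TCP) lies on the centre line of the jaws, within the pads' length; the fingertips stand ahead of it and the grasp point (between the pads) lies 6 mm ahead of it (finger_overhang is the z of the fingertips in the tool frame, in mm); z points along the fingers, y is the line along which they close (so a half turn about z gives the same grasp; the last joint's range is limited). The gripper opens to 85 mm and grips with 20 to 120 N. Pads are 22 mm wide; open, the fingers measure 114 mm over their backs; the gripper's body (76 mm by 85 mm) begins 54 mm behind the grasp point. The pads swing forward as they close: fully open they stand 13 mm farther back than shut.
Start: joints at [0.97, 0.426, 0.074, 1.606, -0.034, 1.111, -0.067], TCP at [294.66, -607.251, 256.302] pointing down, gripper open.
Joint ranges: [-2.85, 2.85], [-0.5, 2.14], [-1.23, 1.37], [0.21, 2.46], [-1.02, 4.16], [0.16, 2.05], [-2.73, 2.73]. Speed limits (rad/s): [1.89, 1.89, 2.39, 2.39, 3.01, 3.01, 3.01].

## Interface

Orientations are given as a unit quaternion [w, x, y, z].
In Python, from station import * gives the robot as it stands.
- The arm moves only by the tool jog_arm, never from a script. Its argument "series" is a list of rows, each a list of 3 entries, a list of its own where there are three numbers: the shift along the tool's x, y, z in cm, then the turn, a rotation vector about the tool's x, y, z in degrees, then the opening, from -1 (shut) to 1 (fully open). A call has 1 to 12 rows; each row is the pose to reach, as a shift and turn from the pose commanded when the call began, along the tool's axes at that moment; what a row does not reach only later rows make up. A row lasts 1/8 s, in which the tool goes at most 62.5 mm and 10.7 degrees, less where a joint would pass 70% of its speed; a pose out of reach is approached as far as the arm can. A call with a gripper value outside its range is refused whole. The fingers move at their own pace and stop on an object; the grip force is fixed at half the most. Time passes only in rows, so rows that repeat a pose let the fingers close. It gives the time, the measured TCP pose, the force, the opening and the grip force at its end, in the units of the state.
- get_obs(): the state, without advancing time (a new reading comes with each control period).
- snapshot(name): name is "scene" or "side" or "wrist"; returns a dict with "image" (400x640x3 uint8, blue, green, red), "range_z" (400x640 float32, mm along the optical axis (not along the pixel's ray), 0 where there is no reading), "fov_y" (degrees; the focal length in pixels is half the picture's height over the tangent of half this angle, whatever the lens; pixels are square), "cx", "cy" (the principal point, pixels), "dist" ([k1, k2, p1, p2, k3] as OpenCV has them; the pictures are not rectified), "camera_from_world" (4x4, takes a point from world to camera coordinates). Camera axes: x right, y up, looking along -z (the intrinsics and any distortion apply to the point x, -y, -z); pixel columns grow to the right and rows downward; lengths in mm; the calibration is good to about 2 mm. A picture is of the moment at which its call begins.
- finish_job(): hands the job in; it is judged then, once.
The state is a dict: "time": time; "q": joint angles; "qd": joint speeds; "joint_torque": joint torques, N m; "tcp_pos": TCP position; "ee_rot": TCP orientation; "ft_force": force on the tool from outside, world axes, zero at the start; "ft_torque": the same for the moment, N m; "opening": finger opening in mm; "grip_force": force on a finger pad.
Only numpy, scipy, OpenCV 4.12 (cv2) and the standard library are available. Lean on these libraries where they do the work, as an engineer would, in place of code of your own. Each camera call takes 0.05 s, during which the arm holds its last target. There are 200 camera calls.

## Task

The wooden blanks that are still jammed in the bores of the cut board have to go for sanding: with the catch tray kept pushed in, push each one down and out from above with the drift rod, not with your fingers, so that all of them lie in the tray, and only then pull the tray right out. Lay every blank flat and fully home, engraved side up, in the cavity of the sanding jig that matches its outline. Finish with the drift standing in its tool block and the empty tray pushed home, and leave the other things on the table alone.

Things in the scene. Friction and masses are not known exactly. Their poses are not given: they have to be found in the camera images.
- disc_large: Light wooden blank, round, 46 mm in diameter, 18 mm thick, with a thin engraved outline on its top. May be absent. Origin at the centre of its underside, z along its thickness; a square's sides lie along x and y. At the start it is jammed in its bore in the board, flush with both faces (its underside 34 mm above the table); about 6 to 15 N pushes it down and out.
- bore_disc_large (a point): Mouth centre, in the board's top face 52 mm above the table, of the through-bore for disc_large (round, 46 mm in diameter, 1.5 mm slack all round, gripped by two small springy tabs on its -x and +x sides). Axes as the stand.
- nest_disc_large (a point): Centre of the floor of the matching cavity for disc_large in the sanding jig: round, 46 mm in diameter, 1.5 mm slack all round, 6 mm deep, mouth chamfered 2 mm, so that a blank lying home stands 12 mm proud of the jig's face (grip it by its upper part); the floor is 6 mm above the table. Axes as the jig.
- square_small: Light wooden blank, square, 36 mm a side, 18 mm thick, with a thin engraved outline on its top. May be absent. Origin at the centre of its underside, z along its thickness; a square's sides lie along x and y. At the start it is jammed in its bore in the board, flush with both faces (its underside 34 mm above the table); about 6 to 15 N pushes it down and out.
- bore_square_small (a point): Mouth centre, in the board's top face 52 mm above the table, of the through-bore for square_small (square, 36 mm a side, 1.5 mm slack all round, gripped by two small springy tabs on its -x and +x sides). Axes as the stand.
- nest_square_small (a point): Centre of the floor of the matching cavity for square_small in the sanding jig: square, 36 mm a side, 1.5 mm slack all round, 6 mm deep, mouth chamfered 2 mm, so that a blank lying home stands 12 mm proud of the jig's face (grip it by its upper part); the floor is 6 mm above the table. Axes as the jig.
- square_large: Light wooden blank, square, 46 mm a side, 18 mm thick, with a thin engraved outline on its top. May be absent. Origin at the centre of its underside, z along its thickness; a square's sides lie along x and y. At the start it is jammed in its bore in the board, flush with both faces (its underside 34 mm above the table); about 6 to 15 N pushes it down and out.
- bore_square_large (a point): Mouth centre, in the board's top face 52 mm above the table, of the through-bore for square_large (square, 46 mm a side, 1.5 mm slack all round, gripped by two small springy tabs on its -x and +x sides). Axes as the stand.
- nest_square_large (a point): Centre of the floor of the matching cavity for square_large in the sanding jig: square, 46 mm a side, 1.5 mm slack all round, 6 mm deep, mouth chamfered 2 mm, so that a blank lying home stands 12 mm proud of the jig's face (grip it by its upper part); the floor is 6 mm above the table. Axes as the jig.
- disc_small: Light wooden blank, round, 36 mm in diameter, 18 mm thick, with a thin engraved outline on its top. May be absent. Origin at the centre of its underside, z along its thickness; a square's sides lie along x and y. At the start it is jammed in its bore in the board, flush with both faces (its underside 34 mm above the table); about 6 to 15 N pushes it down and out.
- bore_disc_small (a point): Mouth centre, in the board's top face 52 mm above the table, of the through-bore for disc_small (round, 36 mm in diameter, 1.5 mm slack all round, gripped by two small springy tabs on its -x and +x sides). Axes as the stand.
- nest_disc_small (a point): Centre of the floor of the matching cavity for disc_small in the sanding jig: round, 36 mm in diameter, 1.5 mm slack all round, 6 mm deep, mouth chamfered 2 mm, so that a blank lying home stands 12 mm proud of the jig's face (grip it by its upper part); the floor is 6 mm above the table. Axes as the jig.
- stand: Fixed knock-out stand: a plywood board 74 (x) by 272 (y) by 18 mm, its underside 34 and its top face 52 mm above the table, on two cheeks (304 mm over all in y), with four bores in a row along y, 67 mm apart: large disc, small square, large square, small disc from -y to +y. Origin at the centre on the table; -x is the side that the tray pulls out to.
- tray (a joint): Catch tray under the board: 0 m pushed home, 0.088 m pulled fully out along the stand's -x; stays where it is left, slides with about 2 N. Inside it is 74 mm (x) by 256 mm (y), its rim 12 mm above its floor (floor 7 mm above the table). Pushed home, its floor is under all four bores; pulled fully out, the blanks lie clear of the board. A blank falls 9 mm flat to its floor.
- tray_post (a point): Top centre of the tray's upright black pull post, 14 (x) by 16 (y) mm; its top is 49 mm above the table and its foot is 3 mm above it; 66 mm to the stand's -x of the bore row when the tray is home. Axes as the stand.
- jig: Loose wooden sanding jig, 134 by 134 by 12 mm, 0.8 kg, with four shallow cavities 67 mm apart, in its frame: large disc at (-x,-y), small disc at (-x,+y), large square at (+x,+y), small square at (+x,-y). Origin at the centre of its underside, z up.
- drift: Drift rod, 138 mm long, upright in the tool block: steel shaft 14 mm in diameter to 80 mm from its tip, black rubber grip 24 mm in diameter from 80 to 130 mm, steel head 28 mm in diameter above. Origin at the tip's centre, z towards the head. Grip mid-rubber, pad centres 26 mm under the head: the head stops it falling through slack fingers; pinching the head tips the rod.
- tool_block: Fixed dark wooden block, 64 by 64 by 66 mm high, with one vertical hole 20 mm wide and 60 mm deep in the middle of its top (4 mm chamfer), in which the drift stands on the hole's floor 6 mm above the table. Origin at the centre of its underside.
- sanding_block_a: Sanding block, black with an orange wrapper, 100 by 70 by 25 mm, to the left of the stand. A bystander: leave it alone.
- sanding_block_b: Sanding block, black with an orange wrapper, 100 by 70 by 25 mm, beyond the stand. A bystander: leave it alone.
- pencil: Blue pencil, 8 mm thick and 170 mm long, lying beyond the tool block. A bystander: leave it alone.
- glue: White glue bottle, 52 mm in diameter and 130 mm high, beyond the stand. A bystander: leave it alone.
- screwdriver: Screwdriver, about 200 mm long, lying to the right of the jig. A bystander: leave it alone.
There are look-alikes about, which are no part of the job. What is shaped like the disc_small but red or turquoise is not meant.

How it is judged:
By the outcome, as a careful person would: the job done as asked, in the order asked, and still so for the second after the job is handed in, with the robot touching nothing.
Of disc_large, square_small, square_large, disc_small only 3 to 4 are there at a start; the rules pass over those that are not, and their reading is None.
At some moment in a run one of jig may be knocked a few centimetres aside while the robot is not near it.
Once in a run the grip may slacken for a moment while it holds something.
It also fails if it takes over 210 s, if anything falls off the work surface, if the arm or the gripper's body presses on something with over 40 N, if the wrist force passes 120 N, or if a joint passes its speed limit or range.

## Working session

There is one attempt and no reset: what is moved stays moved. The work goes in short steps, Python scripts to look and compute and a tool call to move; the robot and the scene stay as the last step left them, time stands still between calls to the robot, and variables do not carry over. Pictures are saved under pics/ and viewed, at most 14 in all, crops included, and the job is handed in when it is done.

Besides the shell and the picture viewer there is one more tool, called after "Emit:" as name(argument=value, ...), one argument or row to a line, values as JSON. jog_arm: Moves the arm, as the interface text tells. Its arguments: {"type":"object","properties":{"series":{"type":"array"}},"required":["series"]}

```bash
mkdir -p pics; ls; cat > h.py <<'E'
from station import *
import numpy as np, cv2
from scipy.spatial.transform import Rotation as R
def K(s):
    f=200/np.tan(np.radians(s["fov_y"])/2)
    return np.array([[f,0,s["cx"]],[0,f,s["cy"]],[0,0,1.]])
def onplane(s,px,z):
    "pixels -> world points on plane z"
    u=cv2.undistortPoints(np.array(px,float).reshape(-1,1,2),K(s),np.array(s["dist"]))[:,0]
    M=np.array(s["camera_from_world"]);Rm,t=M[:3,:3],M[:3,3]
    o=-Rm.T@t; d=np.c_[u[:,0],-u[:,1],-np.ones(len(u))]@Rm
    return o+d*((np.broadcast_to(z,len(u))-o[2])/d[:,2])[:,None]
def topix(s,P):
    M=np.array(s["camera_from_world"]);p=np.atleast_2d(P)@M[:3,:3].T+M[:3,3]
    p=p*[1,-1,-1]
    return cv2.projectPoints(p,np.zeros(3),np.zeros(3),K(s),np.array(s["dist"]))[0][:,0]
def cloud(s):
    "world xyz per pixel"
    h,w=s["range_z"].shape
    g=np.stack(np.meshgrid(np.arange(w),np.arange(h)),-1).reshape(-1,1,2).astype(float)
    u=cv2.undistortPoints(g,K(s),np.array(s["dist"]))[:,0]
    z=s["range_z"].reshape(-1,1); p=np.c_[u[:,0],-u[:,1],-np.ones(len(u))]*z
    M=np.array(s["camera_from_world"]); return ((p-M[:3,3])@M[:3,:3]).reshape(h,w,3)
def st():
    o=get_obs(); print({k:np.round(o[k],3).tolist() for k in("time","tcp_pos","ee_rot","ft_force","opening","grip_force")})
    return o
def to(o,p,yaw=None):
    "tool-frame shift in cm to world point p"
    q=o["ee_rot"]; r=R.from_quat([q[1],q[2],q[3],q[0]])
    return np.round(r.inv().apply(np.array(p)-o["tcp_pos"])/10,2)
E
python3 - <<'E'
from h import *
o=st(); print({k:v for k,v in o.items() if k not in("tcp_pos",)})
for n in("scene","side"):
    s=snapshot(n); cv2.imwrite(f"pics/{n}0.png",s["image"]); np.save(f"{n}0.npy",s,allow_pickle=True)
    print(n,s["fov_y"],s["dist"],s["cx"],s["cy"],(s["range_z"]>0).mean())
E
```

```text
pics
{'time': 0.0, 'tcp_pos': [294.491, -606.943, 255.58], 'ee_rot': [-0.001, 0.975, 0.224, -0.0], 'ft_force': [0.31, -0.538, -0.84], 'opening': 85.152, 'grip_force': 0.0}
{'time': 0.0, 'q': array([ 0.96951878,  0.42676707,  0.07383667,  1.60662329, -0.03407774,
        1.1108011 , -0.06709411]), 'qd': array([-0.00050543, -0.00034086,  0.00168002, -0.00154709, -0.0004963 ,
        0.00170629,  0.0004831 ]), 'joint_torque': array([ 1.19637381e-03, -9.49828005e+01,  3.76099035e+00, -4.63501382e+01,
        1.91642123e-02,  1.01079841e-02,  2.23983068e-05]), 'ee_rot': array([-6.37540956e-04,  9.74595596e-01,  2.23970924e-01, -2.05980108e-04]), 'ft_force': array([ 0.31034286, -0.53803688, -0.83956761]), 'ft_torque': array([ 0.00034948, -0.0204124 ,  0.01250721]), 'grip_force': 0.0, 'opening': 85.15229229219706}
scene 52.97831349561776 [-0.10106424  0.          0.          0.          0.        ] 314.39069743873057 206.1161694797577 0.91059765625
side 44.27434756462519 [-0.00965143  0.          0.          0.          0.        ] 317.977874114226 200.2606570253713 0.99608984375
```

View pics/scene0.png

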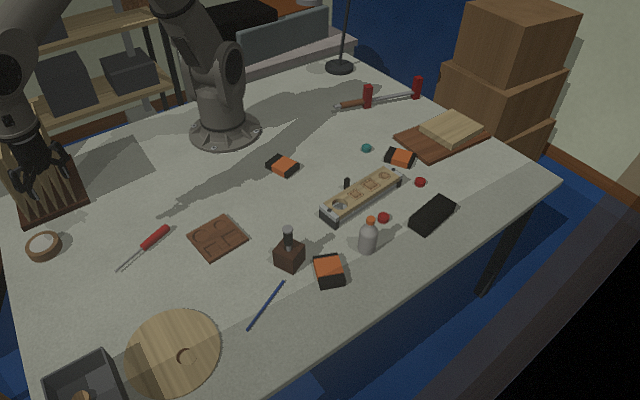

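View pics/side0.png

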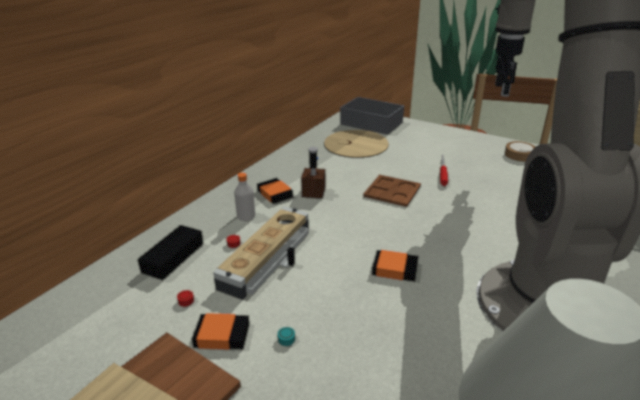

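The scene view shows the stand at about (361,193) with its post at (346,183), the jig at (217,238), and the drift in its block at (288,245). The look-alikes are red discs at (383,217) and (420,182) and a turquoise one at (366,148). None of them is in the board. In the side view the stand is at (263,250).

```bash
python3 - <<'E'
from h import *
s=np.load("scene0.npy",allow_pickle=True).item()
im=s["image"]
a=cv2.resize(im[160:232,312:412],None,fx=5.5,fy=5.5,interpolation=cv2.INTER_CUBIC)
b=cv2.resize(im[205:275,180:310],None,fx=4.2,fy=4.2,interpolation=cv2.INTER_CUBIC)
c=np.zeros((a.shape[0]//1,0,3),np.uint8)
cv2.imwrite("pics/c1.png",a)
W=cloud(s)
def box(m,name,thr=60):
    m=m.astype(np.uint8); n,l,stt,c=cv2.connectedComponentsWithStats(m)
    for i in range(1,n):
        if stt[i,4]>thr:
            P=W[l==i]; print(name,np.round(c[i]),stt[i,4],np.round(np.median(P,0)),cv2.minAreaRect(P[:,:2].astype(np.float32)))
z=W[...,2]; inb=(s["range_z"]>0)&(W[...,0]>250)&(abs(W[...,1])<600)&(W[...,0]<1050)
box(inb&(z>46)&(z<58),"z52")
box(inb&(z>7)&(z<17),"z12",150)
box(inb&(z>60)&(z<72),"z66",20)
box(inb&(z>120),"high",10)
E
```

```text
z52 [362. 191.] 1504 [614. 173.  51.] ((613.0208740234375, 178.03134155273438), (78.82839965820312, 309.0200500488281), 4.948300361633301)
z52 [289. 257.] 81 [ 704. -165.   52.] ((700.6956787109375, -156.47894287109375), (87.21347045898438, 41.56704330444336), 64.6910171508789)
z12 [216. 237.] 1278 [ 489. -276.   12.] ((484.3561096191406, -272.1595458984375), (139.43173217773438, 134.86911010742188), 5.701154708862305)
z12 [186. 356.] 210 [ 774. -497.    8.] ((772.846435546875, -505.90301513671875), (68.28897094726562, 53.809715270996094), 64.46916961669922)
z66 [367. 239.] 49 [786.  39.  65.] ((780.1141357421875, 47.22313690185547), (51.26409912109375, 23.07217025756836), 35.812644958496094)
z66 [288. 250.] 379 [ 689. -153.   65.] ((682.1608276367188, -145.9384765625), (65.73953247070312, 66.12200164794922), 24.673749923706055)
high [27. 70.] 5754 [ 308. -545.  581.] ((277.4090576171875, -526.5077514648438), (71.50504302978516, 207.3155059814453), 32.17924118041992)
high [371. 220.] 69 [774.  57. 128.] ((772.7266235351562, 58.835044860839844), (23.37895393371582, 22.613664627075195), 31.525625228881836)
high [287. 231.] 119 [ 687. -149.  141.] ((682.1260986328125, -146.48487854003906), (25.643756866455078, 28.58502197265625), 81.66482543945312)
```

View pics/c1.png

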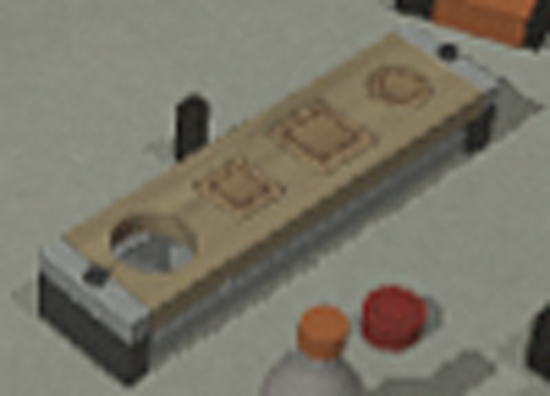

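The board holds three blanks: the small square, large square and small disc. The large disc's bore, at crop (152,245), is empty. Candidates are the blanks in the board at scene (355,192), (370,184) and (385,176), against the red and turquoise discs loose on the table. I'm choosing the wooden ones in the board. Next is a closer look with the wrist camera.

```bash
cat >> h.py <<'E'
def go(p,yaw=0,o=None,tilt=None):
    "print shift (cm) and turn (deg) in tool axes to tcp p, tool down, tool x at yaw deg"
    o=o or get_obs(); q=o["ee_rot"]; r=R.from_quat([q[1],q[2],q[3],q[0]])
    t=R.from_euler("z",yaw,degrees=True)*R.from_euler("x",180,degrees=True)
    print("shift",np.round(r.inv().apply(np.array(p)-o["tcp_pos"])/10,2).tolist(),"turn",np.round(np.degrees((r.inv()*t).as_rotvec()),1).tolist())
E
python3 - <<'E'
from h import *
o=st(); s=snapshot("wrist"); print(s["fov_y"],s["dist"])
q=o["ee_rot"]; r=R.from_quat([q[1],q[2],q[3],q[0]]); M=np.array(s["camera_from_world"])
c=-M[:3,:3].T@M[:3,3]; print("cam in tool",r.inv().apply(c-o["tcp_pos"]), "cam axes in tool",np.round(r.inv().apply(M[:3,:3]),2))
go([560,20,420],0,o)
E
```

```text
{'time': 0.1, 'tcp_pos': [294.521, -606.98, 255.685], 'ee_rot': [-0.001, 0.975, 0.224, -0.0], 'ft_force': [0.127, -0.102, 0.345], 'opening': 85.483, 'grip_force': 0.0}
58.14836833315929 [-0.0648094  0.         0.         0.         0.       ]
cam in tool [  73.75687121   -0.86728688 -117.01306737] cam axes in tool [[-0.    1.    0.  ]
 [ 0.96  0.    0.29]
 [ 0.29  0.   -0.96]]
shift [51.25, -44.84, -16.38] turn [-0.1, 0.0, 25.9]
```

Emit:
jog_arm(
  series=[
    [[6, -6, -16.4], [0, 0, 10], 1],
    [[12, -12, -16.4], [0, 0, 20], 1],
    [[54, -50, -16.4], [0, 0, 25.9], 1],
    [[54, -50, -16.4], [0, 0, 25.9], 1],
    [[54, -50, -16.4], [0, 0, 25.9], 1],
    [[54, -50, -16.4], [0, 0, 25.9], 1],
    [[54, -50, -16.4], [0, 0, 25.9], 1],
    [[54, -50, -16.4], [0, 0, 25.9], 1],
    [[54, -50, -16.4], [0, 0, 25.9], 1],
    [[54, -50, -16.4], [0, 0, 25.9], 1],
    [[54, -50, -16.4], [0, 0, 25.9], 1],
    [[54, -50, -16.4], [0, 0, 25.9], 1],
  ],
)

```text
time: 1.65
tcp_pos: [549.2, 46.4, 416.8]
ee_rot: [0.0, 1.0, -0.0, 0.0]
ft_force: [1.1, -0.3, 1.2]
opening: 85.2
grip_force: 0.0
```

```bash
python3 - <<'E'
from h import *
o=st(); s=snapshot("wrist"); np.save("w1.npy",s,allow_pickle=True); cv2.imwrite("pics/w1.png",s["image"])
E
```

```text
{'time': 1.65, 'tcp_pos': [549.21, 46.384, 416.755], 'ee_rot': [0.0, 1.0, -0.0, 0.0], 'ft_force': [1.142, -0.317, 1.222], 'opening': 85.226, 'grip_force': 0.0}
```

View pics/w1.png

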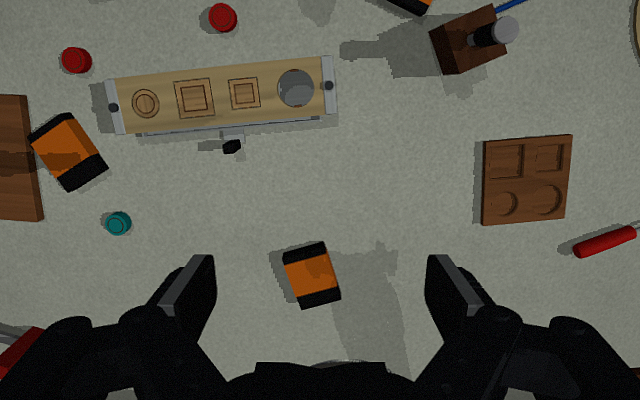

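The wrist view shows the small disc at (145,103), large square at (195,97), small square at (244,93), empty bore at (295,88) and post at (232,146). The jig is at (527,180) and the drift head at (506,30).

```bash
cat >> h.py <<'E'
def comps(m,W,name,thr=60):
    n,l,a,c=cv2.connectedComponentsWithStats(m.astype(np.uint8))
    for i in range(1,n):
        if a[i,4]>thr:
            P=W[l==i]; r=cv2.minAreaRect(P[:,:2].astype(np.float32))
            print(name,np.round(c[i]),a[i,4],"med",np.round(np.median(P,0),1),"rect",np.round(r[0],1),np.round(r[1],1),round(r[2],2))
def jigpose(s,W=None):
    "jig from its top outline: colour mask, contour, rays onto z=12"
    hsv=cv2.cvtColor(s["image"],cv2.COLOR_BGR2HSV); W=cloud(s) if W is None else W
    m=(W[...,2]>3)&(W[...,2]<18)&(hsv[...,0]<20)&(hsv[...,1]>70)&(s["range_z"]>0)
    m=cv2.morphologyEx(m.astype(np.uint8),cv2.MORPH_OPEN,np.ones((3,3)))
    cs,_=cv2.findContours(m,cv2.RETR_EXTERNAL,cv2.CHAIN_APPROX_NONE)
    for c in sorted(cs,key=cv2.contourArea)[::-1][:3]:
        P=onplane(s,c[:,0],12.)[:,:2].astype(np.float32); print("jig",c.mean(0),cv2.minAreaRect(P))
E
python3 - <<'E'
from h import *
s=np.load("w1.npy",allow_pickle=True).item(); W=cloud(s); z=W[...,2]; im=s["image"]
hsv=cv2.cvtColor(im,cv2.COLOR_BGR2HSV)
ok=(s["range_z"]>0)
comps(ok&(z>46)&(z<58)&(np.arange(400)[:,None]<240),W,"z52")
comps(ok&(z>60)&(z<72)&(np.arange(400)[:,None]<240),W,"z66")
comps(ok&(z>138)&(z<150)&(np.arange(400)[:,None]<240),W,"head",20)
jigpose(s,W)
# board wood mask corners
m=(ok&(z>46)&(z<58)&(hsv[...,1]>60)&(hsv[...,0]<30)).astype(np.uint8)
m=cv2.morphologyEx(m,cv2.MORPH_CLOSE,np.ones((9,9)))
c=max(cv2.findContours(m,cv2.RETR_EXTERNAL,cv2.CHAIN_APPROX_NONE)[0],key=cv2.contourArea)
print("board",cv2.minAreaRect(onplane(s,c[:,0],52.)[:,:2].astype(np.float32)))
# dark engraved lines
g=cv2.cvtColor(im,cv2.COLOR_BGR2GRAY); bl=cv2.morphologyEx(g,cv2.MORPH_BLACKHAT,np.ones((9,9)))
inn=cv2.erode(m,np.ones((7,7)))
bw=((bl>18)&(inn>0)).astype(np.uint8); bw=cv2.morphologyEx(bw,cv2.MORPH_CLOSE,np.ones((3,3)))
for c in cv2.findContours(bw,cv2.RETR_EXTERNAL,cv2.CHAIN_APPROX_NONE)[0]:
    if len(c)>30: 
        r=cv2.minAreaRect(onplane(s,c[:,0],52.)[:,:2].astype(np.float32)); print(c.mean(0).round(),np.round(r[0],1),np.round(r[1],1),round(r[2],1))
E
```

```text
z52 [447.  49.] 174 med [ 667.8 -114.3   52. ] rect [ 666.6 -114.9] [63.4  1.7] 23.28
z52 [216.  95.] 11988 med [610.4 186.4  51.4] rect [610.6 179.8] [ 75.  305.1] 4.96
z52 [228. 148.] 118 med [540.4 173.2  48.1] rect [539.8 173.8] [14.2 16.3] 5.89
z66 [471.  39.] 2162 med [ 675.3 -136.9   65.3] rect [ 679.9 -144.2] [64.9 65.4] 23.45
head [505.  30.] 609 med [ 679.9 -142.7  143.3] rect [ 680.1 -143.9] [26.7 27.7] 47.81
jig [[524.51020408 178.97959184]] ((484.2288513183594, -267.6702880859375), (135.54257202148438, 138.1583709716797), 5.112004280090332)
jig [[ 24.58429561 156.00461894]] ((519.4756469726562, 509.5050964355469), (42.84164047241211, 198.11508178710938), 86.0976791381836)
jig [[ 82.56321839 136.04597701]] ((554.7157592773438, 401.23553466796875), (61.24979019165039, 10.924351692199707), 29.786643981933594)
board ((610.6074829101562, 179.42678833007812), (73.82178497314453, 271.6788330078125), 4.971492290496826)
[[145. 103.]] [601.6 279.3] [38.4 37.7] 88.8
[[194.  98.]] [605.6 212.6] [54.  49.8] 5.1
[[244.  93.]] [613.6 146.5] [39.3 39.6] 4.8
```

Emit:
jog_arm(
  series=[
    [[13.1, 19.0, 0], [0, 0, 0], 1],
    [[13.1, 19.0, 0], [0, 0, 0], 1],
    [[13.1, 19.0, 0], [0, 0, 0], 1],
    [[13.1, 19.0, 0], [0, 0, 0], 1],
    [[13.1, 19.0, 19], [0, 0, 0], 1],
    [[13.1, 19.0, 19], [0, 0, 0], 1],
    [[13.1, 19.0, 19], [0, 0, 0], 1],
    [[13.1, 19.0, 19], [0, 0, 0], 1],
    [[13.1, 19.0, 19], [0, 0, 0], 1],
    [[13.1, 19.0, 19], [0, 0, 0], 1],
  ],
)

```text
time: 2.95
tcp_pos: [681.2, -145.6, 229.7]
ee_rot: [0.0, 1.0, -0.0, 0.002]
ft_force: [-0.0, -0.4, 0.3]
opening: 85.3
grip_force: 0.0
```

```bash
python3 - <<'E'
from h import *
o=st(); s=snapshot("wrist"); W=cloud(s); z=W[...,2]
comps((s["range_z"]>0)&(z>138)&(z<150)&(abs(W[...,0]-680)<40)&(abs(W[...,1]+144)<40),W,"head",20)
comps((s["range_z"]>0)&(z>60)&(z<70)&(abs(W[...,0]-680)<60)&(abs(W[...,1]+144)<60),W,"blk",20)
go([680,-144,116],0,o)
E
```

```text
{'time': 2.95, 'tcp_pos': [681.163, -145.628, 229.653], 'ee_rot': [0.0, 1.0, -0.0, 0.002], 'ft_force': [-0.013, -0.399, 0.265], 'opening': 85.28, 'grip_force': 0.0}
head [320. 212.] 1594 med [ 681.7 -144.6  143.4] rect [ 680.6 -144.2] [26.9 27.6] 38.44
blk [320. 171.] 4316 med [ 690.4 -147.    65.5] rect [ 680.1 -144.3] [64.6 64.4] 23.83
shift [-0.16, -0.17, 11.36] turn [0.0, -0.2, -0.0]
```

Emit:
jog_arm(
  series=[
    [[-0.1, -0.15, 4], [0, 0, 0], 1],
    [[-0.1, -0.15, 8], [0, 0, 0], 1],
    [[-0.1, -0.15, 11.4], [0, 0, 0], 1],
    [[-0.1, -0.15, 11.4], [0, 0, 0], 1],
    [[-0.1, -0.15, 11.4], [0, 0, 0], 1],
    [[-0.1, -0.15, 11.4], [0, 0, 0], -1],
    [[-0.1, -0.15, 11.4], [0, 0, 0], -1],
    [[-0.1, -0.15, 11.4], [0, 0, 0], -1],
    [[-0.1, -0.15, 11.4], [0, 0, 0], -1],
    [[-0.1, -0.15, 11.4], [0, 0, 0], -1],
    [[-0.1, -0.15, 11.4], [0, 0, 0], -1],
    [[-0.1, -0.15, 11.4], [0, 0, 0], -1],
  ],
)

```text
time: 4.5
tcp_pos: [679.0, -144.1, 113.0]
ee_rot: [0.0, 1.0, -0.0, 0.0]
ft_force: [0.2, -0.3, 5.5]
opening: 22.8
grip_force: 55.6
```

Emit:
jog_arm(
  series=[
    [[0, 0, -4], [0, 0, 0], -1],
    [[0, 0, -9], [0, 0, 0], -1],
    [[0, 0, -14], [0, 0, 0], -1],
    [[0, 0, -14], [0, 0, 0], -1],
    [[-1.5, -6, -14], [0, 0, 0], -1],
    [[-3, -12, -14], [0, 0, 0], -1],
    [[-4.5, -18, -14], [0, 0, 0], -1],
    [[-6, -24, -14], [0, 0, 0], -1],
    [[-6.55, -29.0, -14], [0, 0, 0], -1],
    [[-6.55, -29.0, -14], [0, 0, 0], -1],
    [[-6.55, -29.0, -10], [0, 0, 0], -1],
    [[-6.55, -29.0, -10], [0, 0, 0], -1],
  ],
)

```text
time: 6.0
tcp_pos: [611.8, 144.7, 209.4]
ee_rot: [0.001, 1.0, -0.0, -0.003]
ft_force: [-0.4, 0.3, -0.1]
opening: 23.1
grip_force: 56.7
```

```bash
python3 - <<'E'
from h import *
o=st(); s=snapshot("wrist"); cv2.imwrite("pics/w2.png",s["image"])
s=snapshot("scene"); W=cloud(s)
print(topix(s,[[613.5,146.2,52]]))
jigpose(s,W)
E
```

```text
{'time': 6.0, 'tcp_pos': [611.771, 144.724, 209.422], 'ee_rot': [0.001, 1.0, -0.0, -0.003], 'ft_force': [-0.394, 0.329, -0.088], 'opening': 23.119, 'grip_force': 56.729}
[[355.25116908 193.1983954 ]]
jig [[218.12666667 237.61333333]] ((489.06866455078125, -273.02880859375), (139.9756622314453, 134.646240234375), 5.216946601867676)
jig [[420.16666667 156.06666667]] ((569.2852172851562, 493.9468994140625), (24.430992126464844, 62.03413009643555), 73.11396026611328)
jig [[399.76470588 141.05882353]] ((463.3999938964844, 499.4561767578125), (21.21223258972168, 77.52920532226562), 78.37702941894531)
```

View pics/w2.png

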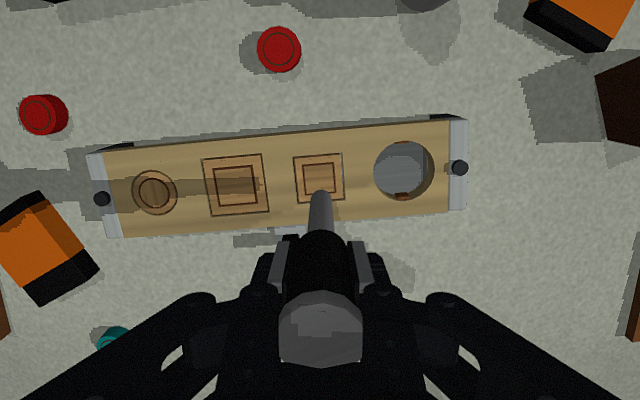

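The rod hangs upright above the small square (engraving at (320,178)), so I'll lower it and push.

Emit:
jog_arm(
  series=[
    [[0, 0, 1], [0, 0, 0], -1],
    [[0, 0, 2], [0, 0, 0], -1],
    [[0, 0, 3.5], [0, 0, 0], -1],
    [[0, 0, 3.5], [0, 0, 0], -1],
    [[0, 0, 3.5], [0, 0, 0], -1],
    [[0, 0, 3.5], [0, 0, 0], -1],
  ],
)

```text
time: 6.85
tcp_pos: [613.6, 146.2, 177.9]
ee_rot: [-0.0, 1.0, -0.0, 0.0]
ft_force: [-0.0, 0.1, -1.4]
opening: 22.8
grip_force: 56.8
```

Emit:
jog_arm(
  series=[
    [[0, 0, 1], [0, 0, 0], -1],
    [[0, 0, 1.6], [0, 0, 0], -1],
    [[0, 0, 2.0], [0, 0, 0], -1],
    [[0, 0, 2.4], [0, 0, 0], -1],
    [[0, 0, 2.8], [0, 0, 0], -1],
    [[0, 0, 3.2], [0, 0, 0], -1],
    [[0, 0, 3.6], [0, 0, 0], -1],
    [[0, 0, 4.0], [0, 0, 0], -1],
    [[0, 0, 4.3], [0, 0, 0], -1],
    [[0, 0, 4.3], [0, 0, 0], -1],
    [[0, 0, 4.3], [0, 0, 0], -1],
  ],
)

```text
time: 8.22
tcp_pos: [613.4, 146.1, 134.5]
ee_rot: [-0.0, 1.0, -0.0, 0.0]
ft_force: [-0.6, 0.1, -1.5]
opening: 22.6
grip_force: 56.6
```

Emit:
jog_arm(
  series=[
    [[0, 0, -3], [0, 0, 0], -1],
    [[0, 0, -5], [0, 0, 0], -1],
    [[0, 0, -5], [0, 0, 0], -1],
    [[-0.3, -3.3, -5], [0, 0, 0], -1],
    [[-0.57, -6.7, -5], [0, 0, 0], -1],
    [[-0.57, -6.7, -5], [0, 0, 0], -1],
    [[-0.57, -6.7, -5], [0, 0, 0], -1],
    [[-0.57, -6.7, -5], [0, 0, 0], -1],
  ],
)

```text
time: 9.22
tcp_pos: [607.9, 211.8, 184.1]
ee_rot: [0.0, 1.0, -0.001, -0.0]
ft_force: [-0.5, 0.2, -0.7]
opening: 23.0
grip_force: 56.6
```

```bash
python3 - <<'E'
from h import *
o=st(); s=snapshot("wrist"); cv2.imwrite("pics/w3.png",s["image"])
go([607.7,213.0,134.5],0,o)
E
```

```text
{'time': 9.225, 'tcp_pos': [607.862, 211.83, 184.075], 'ee_rot': [0.0, 1.0, -0.001, -0.0], 'ft_force': [-0.469, 0.192, -0.662], 'opening': 23.011, 'grip_force': 56.565}
shift [-0.01, -0.12, 4.96] turn [0.0, 0.0, -0.1]
```

View pics/w3.png

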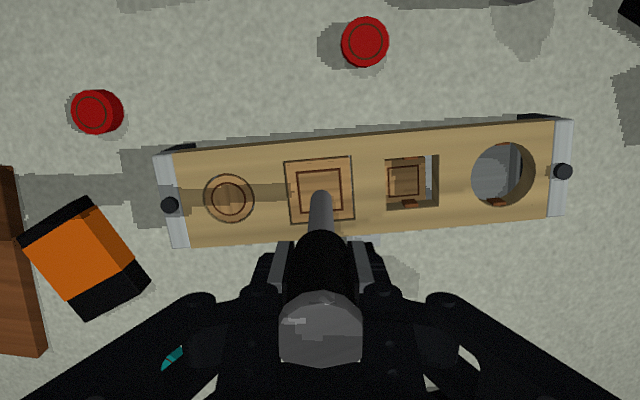

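The small square (405,178) lies in the tray below its bore. Next is the large square.

Emit:
jog_arm(
  series=[
    [[0, 0, 1], [0, 0, 0], -1],
    [[0, 0, 2.0], [0, 0, 0], -1],
    [[0, 0, 2.5], [0, 0, 0], -1],
    [[0, 0, 2.9], [0, 0, 0], -1],
    [[0, 0, 3.3], [0, 0, 0], -1],
    [[0, 0, 3.7], [0, 0, 0], -1],
    [[0, 0, 4.1], [0, 0, 0], -1],
    [[0, 0, 4.5], [0, 0, 0], -1],
    [[0, 0, 4.9], [0, 0, 0], -1],
    [[0, 0, 4.9], [0, 0, 0], -1],
    [[0, 0, 4.9], [0, 0, 0], -1],
  ],
)

```text
time: 10.65
tcp_pos: [607.8, 213.0, 135.5]
ee_rot: [-0.0, 1.0, -0.0, -0.0]
ft_force: [-0.0, -0.3, -0.5]
opening: 22.6
grip_force: 56.6
```

Emit:
jog_arm(
  series=[
    [[0, 0, -3], [0, 0, 0], -1],
    [[0, 0, -5], [0, 0, 0], -1],
    [[0, 0, -5], [0, 0, 0], -1],
    [[-0.3, -3.3, -5], [0, 0, 0], -1],
    [[-0.58, -6.68, -5], [0, 0, 0], -1],
    [[-0.58, -6.68, -5], [0, 0, 0], -1],
    [[-0.58, -6.68, -5], [0, 0, 0], -1],
    [[-0.58, -6.68, -5], [0, 0, 0], -1],
    [[-0.58, -6.68, -5], [0, 0, 0], -1],
  ],
)

```text
time: 11.78
tcp_pos: [602.2, 279.0, 185.4]
ee_rot: [0.0, 1.0, -0.001, 0.0]
ft_force: [-0.4, 0.6, -1.2]
opening: 22.9
grip_force: 56.5
```

```bash
python3 - <<'E'
from h import *
o=st(); s=snapshot("wrist"); cv2.imwrite("pics/w4.png",s["image"][100:300,100:540])
go([601.9,279.7,134.5],0,o)
E
```

```text
{'time': 11.775, 'tcp_pos': [602.196, 279.014, 185.411], 'ee_rot': [0.0, 1.0, -0.001, 0.0], 'ft_force': [-0.352, 0.584, -1.175], 'opening': 22.869, 'grip_force': 56.458}
shift [-0.03, -0.07, 5.09] turn [0.0, -0.0, -0.1]
```

View pics/w4.png

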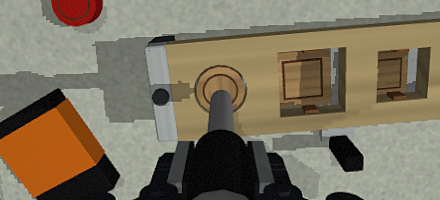

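The large square, at crop (303,80), has dropped. The small disc is next.

Emit:
jog_arm(
  series=[
    [[0, 0, 1], [0, 0, 0], -1],
    [[0, 0, 2.1], [0, 0, 0], -1],
    [[0, 0, 2.6], [0, 0, 0], -1],
    [[0, 0, 3.0], [0, 0, 0], -1],
    [[0, 0, 3.4], [0, 0, 0], -1],
    [[0, 0, 3.8], [0, 0, 0], -1],
    [[0, 0, 4.2], [0, 0, 0], -1],
    [[0, 0, 4.6], [0, 0, 0], -1],
    [[0, 0, 5.0], [0, 0, 0], -1],
    [[0, 0, 5.0], [0, 0, 0], -1],
    [[0, 0, 5.0], [0, 0, 0], -1],
  ],
)

```text
time: 13.2
tcp_pos: [602.0, 279.9, 135.5]
ee_rot: [-0.0, 1.0, -0.0, 0.0]
ft_force: [0.0, -0.3, -1.2]
opening: 22.4
grip_force: 56.8
```

Emit:
jog_arm(
  series=[
    [[0, 0, -4], [0, 0, 0], -1],
    [[0, 0, -8], [0, 0, 0], -1],
    [[0, 0, -12], [0, 0, 0], -1],
    [[0, 0, -12], [0, 0, 0], -1],
    [[0, 0, -12], [0, 0, 0], -1],
    [[0, 0, -12], [0, 0, 0], -1],
    [[0, 0, -12], [0, 0, 0], -1],
  ],
)

```text
time: 14.08
tcp_pos: [601.6, 279.7, 254.5]
ee_rot: [0.0, 1.0, -0.0, -0.001]
ft_force: [-0.1, -0.5, -0.9]
opening: 22.6
grip_force: 56.6
```

```bash
python3 - <<'E'
from h import *
o=st(); s=snapshot("wrist"); np.save("w5.npy",s,allow_pickle=True); W=cloud(s)
# depth inside the three bores
for n,p in dict(ss=(613.5,146.2),sl=(607.7,213.),ds=(601.9,279.7)).items():
    m=(np.hypot(W[...,0]-p[0],W[...,1]-p[1])<25)&(W[...,2]<45)&(W[...,2]>0); print(n,m.sum(),np.median(W[m],0) if m.any() else "")
cv2.imwrite("pics/w5.png",s["image"])
go([680,-144,250],0,o)
E
```

```text
{'time': 14.075, 'tcp_pos': [601.645, 279.726, 254.454], 'ee_rot': [0.0, 1.0, -0.0, -0.001], 'ft_force': [-0.143, -0.545, -0.854], 'opening': 22.554, 'grip_force': 56.627}
ss 1218 [610.23440202 141.3955679   25.05736035]
sl 1800 [606.94296836 212.62590054  24.89048889]
ds 1206 [597.04020619 279.67746176  24.75582151]
shift [7.85, 42.37, 0.46] turn [0.0, 0.1, -0.0]
```

View pics/w5.png

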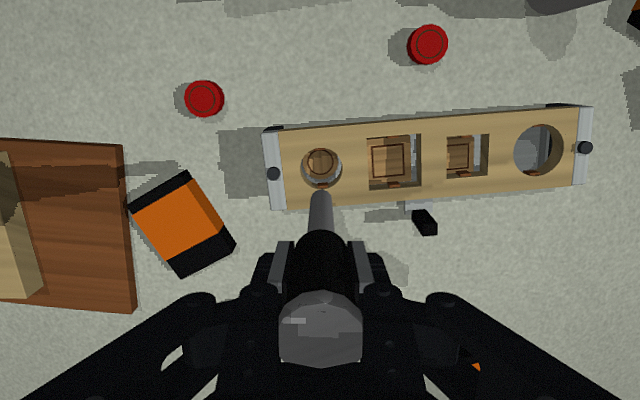

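All three blanks are in the tray, with tops at about 25 mm and engraved sides up, seen at (320,160), (388,158) and (458,155). I'll return the drift to its block.

Emit:
jog_arm(
  series=[
    [[1, 6, 0], [0, 0, 0], -1],
    [[2, 12, 0], [0, 0, 0], -1],
    [[3.3, 18, 0], [0, 0, 0], -1],
    [[4.5, 24, 0], [0, 0, 0], -1],
    [[5.6, 30, 0], [0, 0, 0], -1],
    [[6.7, 36, 0], [0, 0, 0], -1],
    [[7.85, 42.4, 0], [0, 0, 0], -1],
    [[7.85, 42.4, 0], [0, 0, 0], -1],
    [[7.85, 42.4, 0], [0, 0, 0], -1],
    [[7.85, 42.4, 3], [0, 0, 0], -1],
    [[7.85, 42.4, 3], [0, 0, 0], -1],
    [[7.85, 42.4, 3], [0, 0, 0], -1],
  ],
)

```text
time: 15.62
tcp_pos: [680.7, -143.1, 226.3]
ee_rot: [-0.0, 1.0, 0.001, 0.0]
ft_force: [0.5, -0.3, -1.9]
opening: 22.7
grip_force: 56.7
```

```bash
python3 - <<'E'
from h import *
o=st(); s=snapshot("wrist"); cv2.imwrite("pics/w6.png",s["image"][80:300,150:490])
W=cloud(s); z=W[...,2]
comps((s["range_z"]>0)&(z>60)&(z<70)&(abs(W[...,0]-680)<60)&(abs(W[...,1]+144)<60),W,"blk",20)
go([679.5,-144.2,180],0,o)
E
```

```text
{'time': 15.625, 'tcp_pos': [680.678, -143.095, 226.331], 'ee_rot': [-0.0, 1.0, 0.001, 0.0], 'ft_force': [0.502, -0.259, -1.856], 'opening': 22.741, 'grip_force': 56.7}
blk [323. 175.] 5108 med [ 686.4 -146.8   65.4] rect [ 680.1 -144.2] [64.6 64.5] 23.84
shift [-0.12, 0.11, 4.63] turn [-0.0, -0.0, 0.1]
```

View pics/w6.png

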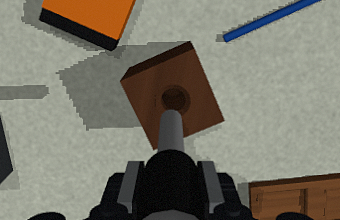

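Emit:
jog_arm(
  series=[
    [[0, 0, 2], [0, 0, 0], -1],
    [[0, 0, 4], [0, 0, 0], -1],
    [[0, 0, 5], [0, 0, 0], -1],
    [[0, 0, 6], [0, 0, 0], -1],
    [[0, 0, 7.5], [0, 0, 0], -1],
    [[0, 0, 9], [0, 0, 0], -1],
    [[0, 0, 10.5], [0, 0, 0], -1],
    [[0, 0, 11], [0, 0, 0], -1],
    [[0, 0, 11], [0, 0, 0], -1],
    [[0, 0, 11], [0, 0, 0], -1],
  ],
)

```text
time: 16.92
tcp_pos: [680.7, -144.2, 116.0]
ee_rot: [0.0, 1.0, -0.0, 0.0]
ft_force: [-0.4, 0.4, -1.4]
opening: 22.9
grip_force: 56.7
```

Emit:
jog_arm(
  series=[
    [[0, 0, 0.3], [0, 0, 0], -1],
    [[0, 0, 0.3], [0, 0, 0], -1],
    [[0, 0, 0.3], [0, 0, 0], 1],
    [[0, 0, 0.3], [0, 0, 0], 1],
    [[0, 0, 0.3], [0, 0, 0], 1],
    [[0, 0, 0.3], [0, 0, 0], 1],
    [[0, 0, 0.3], [0, 0, 0], 1],
    [[0, 0, -4], [0, 0, 0], 1],
    [[0, 0, -8], [0, 0, 0], 1],
    [[0, 0, -13], [0, 0, 0], 1],
    [[0, 0, -13], [0, 0, 0], 1],
    [[0, 0, -13], [0, 0, 0], 1],
  ],
)

```text
time: 18.42
tcp_pos: [680.1, -144.2, 245.2]
ee_rot: [0.0, 1.0, -0.0, -0.0]
ft_force: [0.0, -0.7, -0.4]
opening: 85.3
grip_force: 0.0
```

```bash
python3 - <<'E'
from h import *
o=st(); s=snapshot("wrist"); W=cloud(s); z=W[...,2]
comps((s["range_z"]>0)&(z>135)&(z<150)&(abs(W[...,0]-680)<60)&(abs(W[...,1]+144)<60),W,"head",20)
jigpose(s,W)
# post at top centre: stand origin + R(-66,0) (stand frame)
c=np.array([610.6,179.6]); t=np.radians(4.96); ux=np.array([np.cos(t),np.sin(t)]); uy=np.array([-np.sin(t),np.cos(t)])
print("post?",c-66*ux)
go([540,174,250],5,o)
E
```

```text
{'time': 18.425, 'tcp_pos': [680.136, -144.157, 245.244], 'ee_rot': [0.0, 1.0, -0.0, -0.0], 'ft_force': [0.016, -0.713, -0.42], 'opening': 85.278, 'grip_force': 0.0}
head [321. 199.] 1413 med [ 683.3 -143.8  143.4] rect [ 682.4 -143.8] [27.  27.2] 1.16
jig [[445.9351145  287.16603053]] ((516.959228515625, -297.2900390625), (138.9821319580078, 135.5098114013672), 5.9557342529296875)
jig [[ 22.16363636 134.87272727]] ((708.6805419921875, 160.29330444335938), (9.447627067565918, 19.012266159057617), 72.24630737304688)
jig [[ 14.13793103 131.17241379]] ((714.0975952148438, 168.2964630126953), (5.583043098449707, 11.13623046875), 76.60015106201172)
post? [544.8471501  173.89362373]
shift [-14.02, -31.81, -0.48] turn [0.0, 0.0, -5.0]
```

```bash
python3 - <<'E'
from h import *
s=np.load("w1.npy",allow_pickle=True).item(); W=cloud(s); z=W[...,2]
comps((s["range_z"]>0)&(z>19)&(z<30)&(np.arange(400)[:,None]<310),W,"z25",300)
s=np.load("w5.npy",allow_pickle=True).item(); W=cloud(s); z=W[...,2]
comps((s["range_z"]>0)&(z>43)&(z<51)&(W[...,0]<565)&(W[...,0]>500)&(abs(W[...,1]-174)<30),W,"post",10)
s=snapshot("scene"); W=cloud(s); jigpose(s,W)
z=W[...,2]; comps((s["range_z"]>0)&(z>43)&(z<51)&(W[...,0]<565)&(W[...,0]>500)&(abs(W[...,1]-174)<30),W,"post",10)
E
```

```text
z25 [ 64. 153.] 3037 med [531.9 426.6  24.7] rect [530.2 428.6] [100.2  73.3] 29.46
z25 [607. 243.] 642 med [ 382.8 -418.6   23.6] rect [ 382.1 -421.1] [21.  99.4] 20.99
z25 [312. 278.] 2468 med [328.2  60.7  25. ] rect [324.8  60.6] [100.2  71.3] 17.06
post [429. 228.] 240 med [540.8 174.9  48.2] rect [540.3 174.2] [13.6 15.9] 6.96
jig [[212.40145985 249.28467153]] ((519.6010131835938, -301.6876220703125), (140.3426971435547, 134.7411651611328), 6.450248718261719)
jig [[179.76470588 354.05882353]] ((763.6626586914062, -507.9606628417969), (14.330272674560547, 34.75058364868164), 36.83176803588867)
jig [[400.05128205 141.02564103]] ((460.9501953125, 502.54876708984375), (26.979026794433594, 72.48452758789062), 87.36481475830078)
post [347. 179.] 19 med [542.7 170.2  46.9] rect [541.7 171.4] [14.9 15.8] 24.11
```

Emit:
jog_arm(
  series=[
    [[-2, -6, 0], [0, 0, 0], 1],
    [[-5, -12, 0], [0, 0, -5], 1],
    [[-8, -18, 0], [0, 0, -5], 1],
    [[-11, -24, 0], [0, 0, -5], 1],
    [[-14, -31.8, 0], [0, 0, -5], 1],
    [[-14, -31.8, 0], [0, 0, -5], 1],
    [[-14, -31.8, 4], [0, 0, -5], 1],
    [[-14, -31.8, 9], [0, 0, -5], 1],
    [[-14, -31.8, 9], [0, 0, -5], 1],
    [[-14, -31.8, 9], [0, 0, -5], 1],
  ],
)

```text
time: 19.77
tcp_pos: [540.9, 174.1, 156.5]
ee_rot: [-0.0, 0.999, 0.043, 0.0]
ft_force: [-0.7, 0.8, 0.3]
opening: 85.1
grip_force: 0.0
```

```bash
python3 - <<'E'
from h import *
o=st(); s=snapshot("wrist"); W=cloud(s); z=W[...,2]
comps((s["range_z"]>0)&(z>43)&(z<51)&(W[...,0]<565)&(W[...,0]>500)&(abs(W[...,1]-174)<30),W,"post",10)
go([540,173.8,43],4.96,o)
E
```

```text
{'time': 19.775, 'tcp_pos': [540.868, 174.107, 156.521], 'ee_rot': [-0.0, 0.999, 0.043, 0.0], 'ft_force': [-0.686, 0.792, 0.267], 'opening': 85.087, 'grip_force': 0.0}
post [322. 201.] 499 med [541.  173.6  48.2] rect [540.4 173.5] [13.5 15.4] 4.71
shift [-0.09, 0.03, 11.35] turn [-0.0, -0.0, 0.0]
```

Emit:
jog_arm(
  series=[
    [[0, 0, 5], [0, 0, 0], 1],
    [[0, 0, 9], [0, 0, 0], 1],
    [[0, 0, 11], [0, 0, 0], 1],
    [[0, 0, 11], [0, 0, 0], 1],
    [[0, 0, 11], [0, 0, 0], -1],
    [[0, 0, 11], [0, 0, 0], -1],
    [[0, 0, 11], [0, 0, 0], -1],
    [[0, 0, 11], [0, 0, 0], -1],
    [[0, 0, 11], [0, 0, 0], -1],
    [[0, 0, 11], [0, 0, 0], -1],
    [[0, 0, 11], [0, 0, 0], -1],
  ],
)

```text
time: 21.2
tcp_pos: [541.0, 173.0, 46.1]
ee_rot: [0.0, 0.999, 0.043, 0.0]
ft_force: [-0.6, -6.0, 11.2]
opening: 14.5
grip_force: 59.3
```

Emit:
jog_arm(
  series=[
    [[-1, 0, 0], [0, 0, 0], -1],
    [[-2, 0, 0], [0, 0, 0], -1],
    [[-3, 0, 0], [0, 0, 0], -1],
    [[-4, 0, 0], [0, 0, 0], -1],
    [[-5, 0, 0], [0, 0, 0], -1],
    [[-6, 0, 0], [0, 0, 0], -1],
    [[-7, 0, 0], [0, 0, 0], -1],
    [[-8, 0, 0], [0, 0, 0], -1],
    [[-8, 0, 0], [0, 0, 0], -1],
    [[-8, 0, 0], [0, 0, 0], -1],
  ],
)

```text
time: 22.45
tcp_pos: [461.0, 166.0, 46.1]
ee_rot: [0.001, 0.999, 0.043, 0.0]
ft_force: [-1.4, -7.4, 14.4]
opening: 14.9
grip_force: 60.5
```

Emit:
jog_arm(
  series=[
    [[-0.2, 0, 0], [0, 0, 0], -1],
    [[-0.4, 0, 0], [0, 0, 0], -1],
    [[-0.5, 0, 0], [0, 0, 0], -1],
    [[-0.5, 0, 0], [0, 0, 0], -1],
  ],
)

```text
time: 22.95
tcp_pos: [457.9, 165.7, 46.2]
ee_rot: [0.0, 0.999, 0.043, 0.002]
ft_force: [11.7, -6.7, -0.7]
opening: 14.8
grip_force: 59.1
```

Emit:
jog_arm(
  series=[
    [[-0.4, 0, 0], [0, 0, 0], -1],
    [[-0.4, 0, 0], [0, 0, 0], 1],
    [[-0.4, 0, 0], [0, 0, 0], 1],
    [[-0.4, 0, 0], [0, 0, 0], 1],
    [[-0.4, 0, 0], [0, 0, 0], 1],
    [[-0.4, 0, 0], [0, 0, 0], 1],
    [[-0.4, 0, -6], [0, 0, 0], 1],
    [[-0.4, 0, -12], [0, 0, 0], 1],
    [[-0.4, -3, -18], [0, 0, 0], 1],
    [[-0.4, -4, -24], [0, 0, 0], 1],
    [[-0.4, -4, -24], [0, 0, 0], 1],
    [[-0.4, -4, -24], [0, 0, 0], 1],
  ],
)

```text
time: 24.45
tcp_pos: [448.1, 205.7, 285.3]
ee_rot: [0.0, 0.999, 0.043, 0.0]
ft_force: [-0.4, -0.4, -1.2]
opening: 85.4
grip_force: 0.0
```

```bash
python3 - <<'E'
from h import *
o=st(); s=snapshot("wrist"); np.save("w7.npy",s,allow_pickle=True); cv2.imwrite("pics/w7.png",s["image"]); W=cloud(s); z=W[...,2]
b=(s["range_z"]>0)&(W[...,0]>400)&(W[...,0]<590)&(W[...,1]>0)&(W[...,1]<340)
m=cv2.morphologyEx((b&(z>21.5)&(z<28)).astype(np.uint8),cv2.MORPH_OPEN,np.ones((3,3)))
comps(m,W,"top25",100)
comps(b&(z>43)&(z<51)&(W[...,0]<500),W,"post",50)
E
```

```text
{'time': 24.45, 'tcp_pos': [448.117, 205.735, 285.272], 'ee_rot': [0.0, 0.999, 0.043, 0.0], 'ft_force': [-0.39, -0.388, -1.233], 'opening': 85.44, 'grip_force': 0.0}
top25 [326.  86.] 2104 med [521.1 206.9  24.7] rect [520.7 206.4] [45.4 46.2] 4.91
top25 [260.  82.] 982 med [519.8 273.6  24.6] rect [519.8 273.3] [34.9 34.3] 72.05
top25 [392.  87.] 1288 med [525.7 140.   24.7] rect [525.5 139.5] [34.8 36.6] 5.03
post [361. 155.] 230 med [457.4 166.3  48.2] rect [457.4 166.1] [13.6 16. ] 4.86
```

View pics/w7.png

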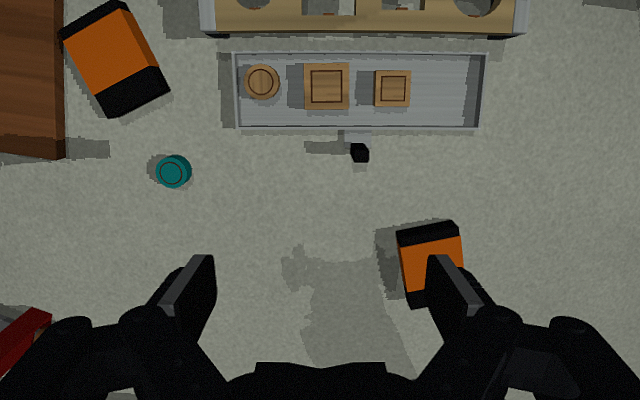

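The tray is out. The blanks are at (260,82), (326,86) and (392,87), clear of the board and engraved side up, with the post at (360,153).

```bash
python3 - <<'E'
import station; print([n for n in dir(station) if n[0]!="_"]); print(getattr(station,"finger_overhang",None))
from h import *
o=st(); go([520.7,206.4,100],4.95,o)
# fingertips (open) seen in wrist depth
s=np.load("w7.npy",allow_pickle=True).item(); W=cloud(s)
m=(s["range_z"]>0)&(s["range_z"]<260)&(np.arange(400)[:,None]>240)
P=W[m]; print("lowest finger z",np.sort(P[:,2])[:200:40], "tcp z",o["tcp_pos"][2])
E
```

```text
['Unreachable', 'finger_overhang', 'finish_job', 'get_obs', 'snapshot']
25.0
{'time': 24.5, 'tcp_pos': [447.854, 205.431, 284.481], 'ee_rot': [0.0, 0.999, 0.043, -0.001], 'ft_force': [0.704, -0.45, 0.0], 'opening': 85.562, 'grip_force': 0.0}
shift [7.29, 0.52, 18.44] turn [0.0, 0.1, 0.0]
lowest finger z [271.90087136 273.58282952 274.14218985 274.80114892 275.26199868] tcp z 284.48057525705474
```

Emit:
jog_arm(
  series=[
    [[3, 0.25, 6], [0, 0, 0], 0.42],
    [[7.3, 0.5, 12], [0, 0, 0], 0.42],
    [[7.3, 0.5, 18], [0, 0, 0], 0.42],
    [[7.3, 0.5, 20], [0, 0, 0], 0.42],
    [[7.3, 0.5, 20], [0, 0, 0], 0.42],
    [[7.3, 0.5, 20], [0, 0, 0], 0.42],
    [[7.3, 0.5, 20], [0, 0, 0], 0.42],
  ],
)

```text
time: 25.38
tcp_pos: [522.1, 207.6, 87.0]
ee_rot: [-0.0, 0.999, 0.043, 0.001]
ft_force: [-0.6, -0.6, -0.3]
opening: 60.8
grip_force: 0.0
```

```bash
python3 - <<'E'
from h import *
o=st(); s=snapshot("wrist"); W=cloud(s)
print(np.sort(W[(s["range_z"]>0)&(s["range_z"]<180)&(np.arange(400)[:,None]>200)&(W[...,2]>30)][:,2])[:200:40])
go([520.7,206.4,38.5],4.95,o)
E
```

```text
{'time': 25.375, 'tcp_pos': [522.072, 207.614, 86.963], 'ee_rot': [-0.0, 0.999, 0.043, 0.001], 'ft_force': [-0.605, -0.575, -0.257], 'opening': 60.837, 'grip_force': 0.0}
[65.321466   67.99075784 69.09190384 69.95805057 70.58994433]
shift [-0.16, 0.11, 4.85] turn [-0.0, -0.1, 0.0]
```

Emit:
jog_arm(
  series=[
    [[-0.1, 0.1, 2], [0, 0, 0], 0.42],
    [[-0.1, 0.1, 4], [0, 0, 0], 0.42],
    [[-0.1, 0.1, 4.7], [0, 0, 0], 0.42],
    [[-0.1, 0.1, 4.7], [0, 0, 0], 0.42],
    [[-0.1, 0.1, 4.7], [0, 0, 0], 0.42],
    [[-0.1, 0.1, 4.7], [0, 0, 0], -1],
    [[-0.1, 0.1, 4.7], [0, 0, 0], -1],
    [[-0.1, 0.1, 4.7], [0, 0, 0], -1],
    [[-0.1, 0.1, 4.7], [0, 0, 0], -1],
    [[-0.1, 0.1, 4.7], [0, 0, 0], -1],
    [[-0.1, 0.1, 4.7], [0, 0, 0], -1],
    [[-0.1, 0.1, 4.7], [0, 0, 0], -1],
  ],
)

```text
time: 26.92
tcp_pos: [521.2, 206.5, 39.4]
ee_rot: [-0.0, 0.999, 0.043, 0.001]
ft_force: [-1.1, -0.3, 8.3]
opening: 44.3
grip_force: 60.7
```

Emit:
jog_arm(
  series=[
    [[0, 0, -5], [0, 0, 0], -1],
    [[0, 0, -10], [0, 0, 0], -1],
    [[0, 0, -15], [0, 0, 0], -1],
    [[-1.5, 5, -20], [0, 0, 0], -1],
    [[-3, 11, -20], [0, 0, 0], -1],
    [[-5, 17, -20], [0, 0, 0], -1],
    [[-6.5, 23, -20], [0, 0, 0], -1],
    [[-8, 29, -20], [0, 0, 0], -1],
    [[-9.5, 35, -20], [0, 0, 0], -1],
    [[-11, 41, -20], [0, 0, 0], -1],
    [[-12.3, 47, -20], [0, 0, 0], -1],
    [[-12.3, 48.7, -20], [0, 0, 0], -1],
  ],
)

```text
time: 28.42
tcp_pos: [438.9, -293.2, 238.8]
ee_rot: [0.0, 0.999, 0.041, 0.0]
ft_force: [-0.7, 0.8, -0.3]
opening: 44.3
grip_force: 61.9
```

Emit:
jog_arm(
  series=[
    [[0, 0, 0], [0, 0, 0], -1],
    [[0, 0, 0], [0, 0, 0], -1],
    [[0, 0, 0], [0, 0, 0], -1],
  ],
)

```text
time: 28.8
tcp_pos: [440.7, -288.2, 238.6]
ee_rot: [-0.0, 0.999, 0.045, 0.0]
ft_force: [-0.3, 0.4, -0.2]
opening: 43.9
grip_force: 61.9
```

```bash
python3 - <<'E'
from h import *
o=st(); s=snapshot("wrist"); np.save("w8.npy",s,allow_pickle=True); cv2.imwrite("pics/w8.png",s["image"]); W=cloud(s); z=W[...,2]
jigpose(s,W)
b=(s["range_z"]>0)&(W[...,0]>420)&(W[...,0]<620)&(W[...,1]<-200)&(W[...,1]>-400)
comps(b&(z>9.5)&(z<16),W,"top12",500)
m=cv2.morphologyEx((b&(z>4)&(z<8)).astype(np.uint8),cv2.MORPH_OPEN,np.ones((3,3)))
comps(m,W,"floor6",200)
E
```

```text
{'time': 28.8, 'tcp_pos': [440.724, -288.199, 238.579], 'ee_rot': [-0.0, 0.999, 0.045, 0.0], 'ft_force': [-0.309, 0.375, -0.241], 'opening': 43.918, 'grip_force': 61.902}
jig [[339.22689076  80.94453782]] ((514.4666137695312, -298.72119140625), (133.86427307128906, 133.83401489257812), 6.047112464904785)
jig [[ 21.64 226.68]] ((343.231689453125, 28.560897827148438), (62.61576461791992, 16.58138656616211), 16.41378402709961)
jig [[617.21052632 352.35087719]] ((235.55819702148438, -675.7676391601562), (31.214519500732422, 77.9268569946289), 71.7706527709961)
top12 [341.  84.] 12863 med [ 513.9 -299.6   11.4] rect [ 514.4 -298.9] [134.5 135.3] 5.84
floor6 [303.  49.] 2850 med [ 544.5 -262.1    5.4] rect [ 544.1 -262. ] [49.3 49.6] 6.56
floor6 [376.  48.] 1804 med [ 551.4 -328.8    5.4] rect [ 551.7 -329. ] [39.3 39.5] 5.71
floor6 [375. 122.] 1906 med [ 484.4 -336.6    5.5] rect [ 485.2 -336.1] [48.2 48. ] 50.71
floor6 [305. 123.] 1244 med [ 477.4 -269.6    5.5] rect [ 477.2 -268.8] [38.2 37.6] 5.07
```

View pics/w8.png

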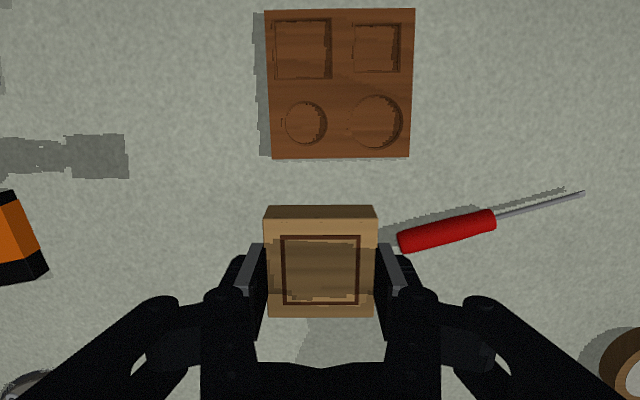

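The jig at (340,83) has been knocked to (514.4,−298.8) with yaw 5.95°. The large square is held straight, engraving up, at (320,270).

```bash
cat >> h.py <<'E'
def held(s,o):
    W=cloud(s); z=W[...,2]-o["tcp_pos"][2]
    q=o["ee_rot"]; r=R.from_quat([q[1],q[2],q[3],q[0]])
    T=(W-o["tcp_pos"]).reshape(-1,3)@r.as_matrix(); T=T.reshape(W.shape)
    hsv=cv2.cvtColor(s["image"],cv2.COLOR_BGR2HSV)
    m=(s["range_z"]>0)&(abs(T[...,0])<40)&(abs(T[...,1])<30)&(hsv[...,1]>50)&(T[...,2]>8)&(T[...,2]<20)
    P=T[m]; print("held top z in tool",np.median(P[:,2]),cv2.minAreaRect(P[:,:2].astype(np.float32)))
E
python3 - <<'E'
from h import *
o=get_obs(); s=np.load("w8.npy",allow_pickle=True).item(); held(s,o)
go([544.2,-262.0,100],5.95,o)
E
```

```text
held top z in tool 14.70688667022629 ((0.5653362274169922, 2.6074752807617188), (54.84076690673828, 47.103721618652344), 89.697265625)
shift [10.54, -1.71, 13.86] turn [-0.0, -0.0, -0.9]
```

Emit:
jog_arm(
  series=[
    [[5, -1, 0], [0, 0, -0.9], -1],
    [[10.5, -1.7, 0], [0, 0, -0.9], -1],
    [[10.5, -1.7, 5], [0, 0, -0.9], -1],
    [[10.5, -1.7, 10], [0, 0, -0.9], -1],
    [[10.5, -1.7, 15], [0, 0, -0.9], -1],
    [[10.5, -1.7, 17], [0, 0, -0.9], -1],
    [[10.5, -1.7, 17], [0, 0, -0.9], -1],
    [[10.5, -1.7, 17], [0, 0, -0.9], -1],
    [[10.5, -1.7, 17], [0, 0, -0.9], -1],
  ],
)

```text
time: 29.98
tcp_pos: [544.4, -263.9, 70.3]
ee_rot: [0.001, 0.999, 0.051, 0.001]
ft_force: [-0.3, 0.0, -0.6]
opening: 44.1
grip_force: 61.9
```

```bash
python3 - <<'E'
from h import *
o=st(); go([544.2,-262.0,40],5.95,o)
E
```

```text
{'time': 29.975, 'tcp_pos': [544.384, -263.92, 70.266], 'ee_rot': [0.001, 0.999, 0.051, 0.001], 'ft_force': [-0.333, 0.034, -0.554], 'opening': 44.119, 'grip_force': 61.901}
shift [-0.01, -0.2, 3.03] turn [0.1, -0.1, -0.1]
```

Emit:
jog_arm(
  series=[
    [[0, -0.2, 0], [0, 0, 0], -1],
    [[0, -0.2, 1], [0, 0, 0], -1],
    [[0, -0.2, 1.5], [0, 0, 0], -1],
    [[0, -0.2, 1.5], [0, 0, 0], -1],
    [[0, -0.2, 1.5], [0, 0, 0], -1],
  ],
)

```text
time: 30.6
tcp_pos: [543.3, -261.5, 53.4]
ee_rot: [-0.0, 0.999, 0.051, -0.0]
ft_force: [-0.1, 0.2, -0.8]
opening: 44.5
grip_force: 61.9
```

Emit:
jog_arm(
  series=[
    [[0.08, 0.05, 0.4], [0, 0, 0], -1],
    [[0.08, 0.05, 0.8], [0, 0, 0], -1],
    [[0.08, 0.05, 1.1], [0, 0, 0], -1],
    [[0.08, 0.05, 1.3], [0, 0, 0], -1],
    [[0.08, 0.05, 1.4], [0, 0, 0], -1],
    [[0.08, 0.05, 1.4], [0, 0, 0], -1],
    [[0.08, 0.05, 1.4], [0, 0, 0], -1],
  ],
)

```text
time: 31.48
tcp_pos: [544.1, -262.0, 39.6]
ee_rot: [0.0, 0.999, 0.051, 0.0]
ft_force: [0.4, -0.7, -0.5]
opening: 44.0
grip_force: 61.9
```

Emit:
jog_arm(
  series=[
    [[0, 0, 0], [0, 0, 0], 0.42],
    [[0, 0, 0], [0, 0, 0], 0.42],
    [[0, 0, 0], [0, 0, 0], 0.42],
    [[0, 0, 0], [0, 0, 0], 0.42],
    [[0, 0, -5], [0, 0, 0], 0.42],
    [[0, 0, -10], [0, 0, 0], 0.42],
    [[-5, 0, -16], [0, 0, 0], 0.42],
    [[-10, 0, -20], [0, 0, 0], 0.42],
    [[-10, 0, -20], [0, 0, 0], 0.42],
    [[-10, 0, -20], [0, 0, 0], 0.42],
    [[-10, 0, -20], [0, 0, 0], 0.42],
  ],
)

```text
time: 32.85
tcp_pos: [445.3, -271.7, 238.4]
ee_rot: [-0.0, 0.999, 0.052, -0.0]
ft_force: [0.4, 0.4, -0.9]
opening: 60.5
grip_force: 0.0
```

```bash
cat >> h.py <<'E'
def jiglook(s):
    W=cloud(s); z=W[...,2]
    b=(s["range_z"]>0)&(W[...,0]>400)&(W[...,0]<640)&(W[...,1]<-180)&(W[...,1]>-420)
    comps(b&(z>9.5)&(z<16),W,"top12",1500)
    m=cv2.morphologyEx((b&(z>19)&(z<35)).astype(np.uint8),cv2.MORPH_OPEN,np.ones((3,3)))
    comps(m,W,"blank",300)
    m=cv2.morphologyEx((b&(z>4)&(z<8)).astype(np.uint8),cv2.MORPH_OPEN,np.ones((3,3)))
    comps(m,W,"floor6",200)
E
python3 - <<'E'
from h import *
o=st(); s=snapshot("wrist"); jiglook(s)
go([525.5,139.5,250],4.95,o)
E
```

```text
{'time': 32.85, 'tcp_pos': [445.259, -271.694, 238.384], 'ee_rot': [-0.0, 0.999, 0.052, -0.0], 'ft_force': [0.369, 0.362, -0.865], 'opening': 60.513, 'grip_force': 0.0}
top12 [359.  92.] 12764 med [ 513.8 -299.5   11.4] rect [ 514.4 -298.9] [134.4 134.5] 6.21
blank [321.  54.] 2883 med [ 544.7 -261.    23.7] rect [ 544.3 -261. ] [46.4 45.7] 7.06
floor6 [395.  55.] 1772 med [ 552.  -328.8    5.4] rect [ 552. -329.] [38.9 39.1] 6.61
floor6 [392. 129.] 1904 med [ 485.  -336.1    5.5] rect [ 484.7 -336.5] [49.2 47. ] 10.75
floor6 [323. 129.] 1234 med [ 477.3 -269.7    5.5] rect [ 477.3 -269.5] [38.6 37.9] 5.44
shift [12.23, -40.07, -1.13] turn [-0.1, 0.0, 1.0]
```

The large square is home, with its top at 23.7 mm. Next is the small square.

Emit:
jog_arm(
  series=[
    [[1, -6, 0], [0, 0, 1], 0.18],
    [[2.5, -12, 0], [0, 0, 1], 0.18],
    [[4.5, -18, 0], [0, 0, 1], 0.18],
    [[6.5, -24, 0], [0, 0, 1], 0.18],
    [[8.5, -30, 0], [0, 0, 1], 0.18],
    [[10.5, -36, 0], [0, 0, 1], 0.18],
    [[12.2, -40.1, 0], [0, 0, 1], 0.18],
    [[12.2, -40.1, 5], [0, 0, 1], 0.18],
    [[12.2, -40.1, 10], [0, 0, 1], 0.18],
    [[12.2, -40.1, 14], [0, 0, 1], 0.18],
    [[12.2, -40.1, 14], [0, 0, 1], 0.18],
    [[12.2, -40.1, 14], [0, 0, 1], 0.18],
  ],
)

```text
time: 34.4
tcp_pos: [525.3, 140.0, 100.1]
ee_rot: [-0.0, 0.999, 0.043, 0.0]
ft_force: [-0.5, 0.3, 0.5]
opening: 50.3
grip_force: 0.0
```

```bash
cat > tl.py <<'E'
from h import *
o=st(); s=snapshot("wrist"); W=cloud(s); z=W[...,2]
b=(s["range_z"]>0)&(W[...,0]>430)&(W[...,0]<560)&(W[...,1]>0)&(W[...,1]<340)
comps(cv2.morphologyEx((b&(z>21.5)&(z<28)).astype(np.uint8),cv2.MORPH_OPEN,np.ones((3,3))),W,"top25",200)
go([525.5,139.5,38],4.95)
E
python3 tl.py
```

```text
{'time': 34.4, 'tcp_pos': [525.321, 139.96, 100.134], 'ee_rot': [-0.0, 0.999, 0.043, 0.0], 'ft_force': [-0.497, 0.293, 0.537], 'opening': 50.258, 'grip_force': 0.0}
top25 [ 94. 207.] 2696 med [521.3 272.4  24.7] rect [520.7 273.2] [35.8 35.5] 69.83
top25 [323. 217.] 3752 med [526.8 139.4  24.8] rect [525.6 139.2] [36.7 36.1] 5.45
shift [-0.03, 0.04, 6.27] turn [-0.0, -0.1, -0.1]
```

Emit:
jog_arm(
  series=[
    [[0, 0, 2], [0, 0, 0], 0.18],
    [[0, 0, 4], [0, 0, 0], 0.18],
    [[0, 0, 6], [0, 0, 0], 0.18],
    [[0, 0, 6], [0, 0, 0], 0.18],
    [[0, 0, 6], [0, 0, 0], 0.18],
    [[0, 0, 6], [0, 0, 0], -1],
    [[0, 0, 6], [0, 0, 0], -1],
    [[0, 0, 6], [0, 0, 0], -1],
    [[0, 0, 6], [0, 0, 0], -1],
    [[0, 0, 6], [0, 0, 0], -1],
    [[0, 0, 6], [0, 0, 0], -1],
    [[0, 0, 6], [0, 0, 0], -1],
  ],
)

```text
time: 35.95
tcp_pos: [526.0, 139.4, 41.0]
ee_rot: [-0.0, 0.999, 0.042, 0.001]
ft_force: [-1.2, -0.0, 12.1]
opening: 34.0
grip_force: 59.1
```

Emit:
jog_arm(
  series=[
    [[0, 0, -5], [0, 0, 0], -1],
    [[0, 0, -10], [0, 0, 0], -1],
    [[0, 0, -15], [0, 0, 0], -1],
    [[-0.2, 6, -15], [0, 0, 0], -1],
    [[-0.4, 12, -15], [0, 0, -0.9], -1],
    [[-0.6, 18, -15], [0, 0, -0.9], -1],
    [[-0.8, 24, -15], [0, 0, -0.9], -1],
    [[-1, 30, -15], [0, 0, -0.9], -1],
    [[-1.2, 36, -15], [0, 0, -0.9], -1],
    [[-1.4, 42, -15], [0, 0, -0.9], -1],
    [[-1.5, 46.8, -15], [0, 0, -0.9], -1],
    [[-1.5, 46.8, -15], [0, 0, -0.9], -1],
  ],
)

```text
time: 37.45
tcp_pos: [548.7, -332.8, 189.9]
ee_rot: [0.001, 0.999, 0.048, 0.0]
ft_force: [0.5, 0.7, -0.3]
opening: 33.7
grip_force: 60.8
```

Emit:
jog_arm(
  series=[
    [[0, 0, 5], [0, 0, 0], -1],
    [[0, 0, 10], [0, 0, 0], -1],
    [[0, 0, 12], [0, 0, 0], -1],
    [[0, 0, 12], [0, 0, 0], -1],
    [[0, 0, 12], [0, 0, 0], -1],
    [[0, 0, 12], [0, 0, 0], -1],
  ],
)

```text
time: 38.2
tcp_pos: [550.6, -328.8, 71.3]
ee_rot: [0.001, 0.999, 0.05, 0.001]
ft_force: [-0.2, 0.6, -0.9]
opening: 34.0
grip_force: 60.8
```

```bash
python3 - <<'E'
from h import *
o=st(); s=snapshot("wrist"); held(s,o); jiglook(s); go([551.3,-328.7,42],5.95,o)
E
```

```text
{'time': 38.2, 'tcp_pos': [550.613, -328.797, 71.279], 'ee_rot': [0.001, 0.999, 0.05, 0.001], 'ft_force': [-0.209, 0.551, -0.943], 'opening': 33.979, 'grip_force': 60.801}
held top z in tool 16.42935548156847 ((0.1466808319091797, -0.4046497344970703), (36.835086822509766, 59.220638275146484), 0.7528547048568726)
top12 [257. 208.] 12048 med [ 568.3 -292.9   11.5] rect [ 540.8 -295.7] [ 82.3 135.3] 6.08
top12 [316. 344.] 1690 med [ 473.5 -322.    11.3] rect [ 482.  -334.6] [46.9 66.6] 7.18
blank [188. 234.] 7825 med [ 546.7 -261.9   23.7] rect [ 544.5 -261. ] [46.7 46.8] 6.29
floor6 [239. 208.] 207 med [ 556.5 -283.3    5.7] rect [ 555.1 -283.5] [30.2  2.2] 6.79
floor6 [322. 203.] 1686 med [ 563.5 -327.4    5.5] rect [ 563.4 -327.4] [13.3 39.4] 5.36
floor6 [322. 332.] 3783 med [ 481.8 -336.     5.6] rect [ 480.1 -335.9] [41. 49.] 5.55
shift [0.06, -0.01, 2.93] turn [0.1, -0.1, -0.2]
```

Emit:
jog_arm(
  series=[
    [[0.05, 0, 1], [0, 0, -0.2], -1],
    [[0.05, 0, 1.5], [0, 0, -0.2], -1],
    [[0.05, 0, 1.5], [0, 0, -0.2], -1],
    [[0.05, 0, 1.5], [0, 0, -0.2], -1],
    [[0.05, 0, 1.9], [0, 0, -0.2], -1],
    [[0.05, 0, 2.3], [0, 0, -0.2], -1],
    [[0.05, 0, 2.7], [0, 0, -0.2], -1],
    [[0.05, 0, 2.9], [0, 0, -0.2], -1],
    [[0.05, 0, 2.9], [0, 0, -0.2], -1],
    [[0.05, 0, 2.9], [0, 0, -0.2], -1],
  ],
)

```text
time: 39.5
tcp_pos: [550.3, -328.3, 40.4]
ee_rot: [-0.0, 0.999, 0.052, 0.0]
ft_force: [0.5, 0.1, -0.7]
opening: 34.1
grip_force: 60.8
```

Emit:
jog_arm(
  series=[
    [[0, 0, 0], [0, 0, 0], 0.18],
    [[0, 0, 0], [0, 0, 0], 0.18],
    [[0, 0, 0], [0, 0, 0], 0.18],
    [[0, 0, 0], [0, 0, 0], 0.18],
    [[0, 0, -5], [0, 0, 0], 0.18],
    [[0, 0, -10], [0, 0, 0], 0.18],
    [[-5, 0, -16], [0, 0, 0], 0.18],
    [[-10, 0, -20], [0, 0, 0], 0.18],
    [[-10, 0, -20], [0, 0, 0], 0.18],
    [[-10, 0, -20], [0, 0, 0], 0.18],
    [[-10, 0, -20], [0, 0, 0], 0.18],
  ],
)

```text
time: 40.88
tcp_pos: [451.5, -338.1, 239.3]
ee_rot: [-0.001, 0.999, 0.053, -0.0]
ft_force: [0.4, 0.2, -0.7]
opening: 50.4
grip_force: 0.0
```

```bash
python3 - <<'E'
from h import *
o=st(); s=snapshot("wrist"); jiglook(s)
go([520.3,273.2,239],4.95,o)
E
```

```text
{'time': 40.875, 'tcp_pos': [451.508, -338.144, 239.31], 'ee_rot': [-0.001, 0.999, 0.053, -0.0], 'ft_force': [0.407, 0.178, -0.67], 'opening': 50.437, 'grip_force': 0.0}
top12 [289.  92.] 12447 med [ 513.2 -300.4   11.4] rect [ 514.3 -298.6] [134.2 135.1] 6.14
blank [245.  54.] 2850 med [ 544.4 -261.5   23.6] rect [ 543.9 -261. ] [46.  46.2] 6.55
blank [321.  55.] 1769 med [ 550.  -327.2   23.7] rect [ 550.2 -327.3] [36.1 35.5] 5.97
floor6 [323. 128.] 1977 med [ 484.7 -335.9    5.5] rect [ 484.4 -336.2] [48.3 48.5] 4.95
floor6 [253. 128.] 1214 med [ 477.5 -268.8    5.5] rect [ 477.6 -268.6] [39. 38.] 50.07
shift [13.28, -60.07, 0.09] turn [-0.1, 0.0, 1.1]
```

The small square is home too. The disc is next.

Emit:
jog_arm(
  series=[
    [[1, -6, 0], [0, 0, 1], 0.18],
    [[2.5, -12, 0], [0, 0, 1], 0.18],
    [[4, -18, 0], [0, 0, 1], 0.18],
    [[5.5, -24, 0], [0, 0, 1], 0.18],
    [[7, -30, 0], [0, 0, 1], 0.18],
    [[8.5, -36, 0], [0, 0, 1], 0.18],
    [[10, -42, 0], [0, 0, 1], 0.18],
    [[11.5, -48, 0], [0, 0, 1], 0.18],
    [[12.5, -54, 0], [0, 0, 1], 0.18],
    [[13.3, -60, 0], [0, 0, 1], 0.18],
    [[13.3, -60, 0], [0, 0, 1], 0.18],
    [[13.3, -60, 5], [0, 0, 1], 0.18],
  ],
)

```text
time: 42.42
tcp_pos: [521.7, 274.3, 191.3]
ee_rot: [-0.001, 0.999, 0.044, 0.002]
ft_force: [2.2, -0.5, -1.3]
opening: 50.6
grip_force: 0.0
```

Emit:
jog_arm(
  series=[
    [[0, 0, 5], [0, 0, 0], 0.18],
    [[0, 0, 9], [0, 0, 0], 0.18],
    [[0, 0, 9], [0, 0, 0], 0.18],
    [[0, 0, 9], [0, 0, 0], 0.18],
    [[0, 0, 9], [0, 0, 0], 0.18],
  ],
)

```text
time: 43.05
tcp_pos: [521.4, 272.4, 102.1]
ee_rot: [-0.001, 0.999, 0.043, 0.001]
ft_force: [-0.4, 0.5, 1.4]
opening: 50.3
grip_force: 0.0
```

```bash
sed -i 's/525.5,139.5,38/520.5,273.2,38/' tl.py; python3 tl.py
```

```text
{'time': 43.05, 'tcp_pos': [521.361, 272.383, 102.138], 'ee_rot': [-0.001, 0.999, 0.043, 0.001], 'ft_force': [-0.418, 0.479, 1.363], 'opening': 50.284, 'grip_force': 0.0}
top25 [320. 218.] 2800 med [521.5 273.5  24.7] rect [520.7 273.5] [35.6 34.9] 4.1
shift [-0.08, -0.1, 6.4] turn [-0.0, -0.1, 0.0]
```

Emit:
jog_arm(
  series=[
    [[-0.05, -0.1, 2], [0, 0, 0], 0.04],
    [[-0.05, -0.1, 4], [0, 0, 0], 0.04],
    [[-0.05, -0.1, 4.5], [0, 0, 0], 0.04],
    [[-0.05, -0.1, 4.5], [0, 0, 0], 0.04],
    [[-0.05, -0.1, 4.5], [0, 0, 0], 0.04],
    [[-0.05, -0.1, 4.5], [0, 0, 0], 0.04],
  ],
)

```text
time: 43.85
tcp_pos: [520.2, 272.9, 56.0]
ee_rot: [-0.0, 0.999, 0.043, 0.0]
ft_force: [0.1, -0.6, 0.1]
opening: 44.7
grip_force: 0.0
```

Emit:
jog_arm(
  series=[
    [[0, -0.05, 0.6], [0, 0, 0], 0.04],
    [[0, -0.05, 1.25], [0, 0, 0], 0.04],
    [[0, -0.05, 1.25], [0, 0, 0], 0.04],
    [[0, -0.05, 1.25], [0, 0, 0], 0.04],
    [[0, -0.05, 1.25], [0, 0, 0], -1],
    [[0, -0.05, 1.25], [0, 0, 0], -1],
    [[0, -0.05, 1.25], [0, 0, 0], -1],
    [[0, -0.05, 1.25], [0, 0, 0], -1],
    [[0, -0.05, 1.25], [0, 0, 0], -1],
    [[0, -0.05, 1.25], [0, 0, 0], -1],
  ],
)

```text
time: 45.1
tcp_pos: [520.1, 273.3, 43.4]
ee_rot: [-0.0, 0.999, 0.043, 0.0]
ft_force: [-1.5, -1.5, 6.1]
opening: 32.6
grip_force: 59.0
```

Emit:
jog_arm(
  series=[
    [[0, 0, -3], [0, 0, 0], -1],
    [[0, 0, -7], [0, 0, 0], -1],
    [[0, 0, -12], [0, 0, 0], -1],
    [[0, 0, -15], [0, 0, 0], -1],
    [[0, 0, -15], [0, 0, 0], -1],
    [[0, 0, -15], [0, 0, 0], -1],
  ],
)

```text
time: 45.85
tcp_pos: [519.6, 272.9, 192.4]
ee_rot: [0.0, 0.999, 0.043, -0.0]
ft_force: [-1.1, 0.4, -1.0]
opening: 32.2
grip_force: 59.5
```

```bash
python3 - <<'E'
from h import *
o=st(); s=snapshot("wrist"); held(s,o); cv2.imwrite("pics/w9.png",s["image"][:, 150:490]); go([477.6,-268.9,195],5.95,o)
E
```

```text
{'time': 45.85, 'tcp_pos': [519.629, 272.922, 192.418], 'ee_rot': [0.0, 0.999, 0.043, -0.0], 'ft_force': [-1.076, 0.411, -0.954], 'opening': 32.226, 'grip_force': 59.55}
held top z in tool 18.712538482619816 ((5.372386932373047, 0.22569847106933594), (45.42353820800781, 40.91909408569336), 50.4013671875)
shift [-8.89, 53.61, -0.23] turn [0.0, 0.0, -1.0]
```

View pics/w9.png

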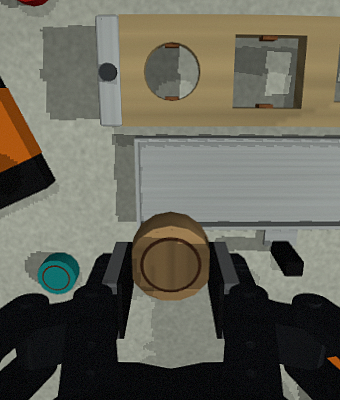

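The disc is held level with its engraving up (crop (171,263)), and the tray is empty. I'll carry it to its nest.

Emit:
jog_arm(
  series=[
    [[-1, 6, 0], [0, 0, 0], -1],
    [[-2, 12, 0], [0, 0, -1], -1],
    [[-3, 18, 0], [0, 0, -1], -1],
    [[-4, 24, 0], [0, 0, -1], -1],
    [[-5, 30, 0], [0, 0, -1], -1],
    [[-6, 36, 0], [0, 0, -1], -1],
    [[-7, 42, 0], [0, 0, -1], -1],
    [[-8, 48, 0], [0, 0, -1], -1],
    [[-8.9, 53.6, 0], [0, 0, -1], -1],
    [[-8.9, 53.6, 0], [0, 0, -1], -1],
    [[-8.9, 53.6, 5], [0, 0, -1], -1],
    [[-8.9, 53.6, 10], [0, 0, -1], -1],
  ],
)

```text
time: 47.4
tcp_pos: [477.6, -267.9, 91.2]
ee_rot: [-0.0, 0.999, 0.052, 0.0]
ft_force: [0.7, -0.8, -1.0]
opening: 32.3
grip_force: 59.7
```

Emit:
jog_arm(
  series=[
    [[0, 0, 1], [0, 0, 0], -1],
    [[0, 0, 1], [0, 0, 0], -1],
    [[0, 0, 1], [0, 0, 0], -1],
    [[0, 0, 1], [0, 0, 0], -1],
  ],
)

```text
time: 47.9
tcp_pos: [478.5, -268.8, 84.4]
ee_rot: [0.001, 0.999, 0.052, 0.001]
ft_force: [0.6, -0.1, -0.2]
opening: 32.6
grip_force: 59.7
```

```bash
python3 - <<'E'
from h import *
o=st(); s=snapshot("wrist"); W=cloud(s)
q=o["ee_rot"]; r=R.from_quat([q[1],q[2],q[3],q[0]]); T=((W-o["tcp_pos"]).reshape(-1,3)@r.as_matrix()).reshape(W.shape)
m=(s["range_z"]>0)&(abs(T[...,0])<30)&(abs(T[...,1])<14)&(abs(T[...,2]-18)<3)
P=T[m]; print("disc x range",np.percentile(P[:,0],[0.5,99.5]),np.median(P[:,2]),"tilt",np.polyfit(P[:,0],P[:,2],1))
jiglook(s); go([477.5,-268.8,44],5.95,o)
E
```

```text
{'time': 47.9, 'tcp_pos': [478.485, -268.766, 84.405], 'ee_rot': [0.001, 0.999, 0.052, 0.001], 'ft_force': [0.609, -0.08, -0.18], 'opening': 32.604, 'grip_force': 59.727}
disc x range [-16.12709187  18.21680192] 18.798155843505338 tilt [4.14717832e-03 1.87953255e+01]
top12 [392. 141.] 31359 med [ 520.7 -302.1   11.4] rect [ 514.6 -299. ] [134.7 135. ] 6.11
blank [320.  99.] 9221 med [ 545.5 -260.8   23.7] rect [ 544.4 -261.1] [46.5 46.2] 6.8
blank [455. 103.] 5508 med [ 550.7 -326.4   23.7] rect [ 550.1 -327.3] [35.9 36.9] 5.16
floor6 [452.  64.] 266 med [ 570.2 -328.     5.6] rect [ 570.  -327.1] [ 2.  38.5] 5.86
floor6 [438. 218.] 4976 med [ 484.6 -336.4    5.5] rect [ 484.  -336.2] [47.4 49. ] 43.18
floor6 [323. 205.] 1459 med [ 485.6 -268.7    5.5] rect [ 484.5 -268.9] [22.4 38.6] 2.34
shift [-0.11, -0.01, 4.04] turn [0.1, -0.1, 0.0]
```

Emit:
jog_arm(
  series=[
    [[-0.15, 0, 1], [0, 0, 0], -1],
    [[-0.15, 0, 2], [0, 0, 0], -1],
    [[-0.15, 0, 2.5], [0, 0, 0], -1],
    [[-0.15, 0, 2.5], [0, 0, 0], -1],
    [[-0.15, 0, 2.9], [0, 0, 0], -1],
    [[-0.15, 0, 3.3], [0, 0, 0], -1],
    [[-0.15, 0, 3.7], [0, 0, 0], -1],
    [[-0.15, 0, 4.0], [0, 0, 0], -1],
    [[-0.15, 0, 4.0], [0, 0, 0], -1],
    [[-0.15, 0, 4.0], [0, 0, 0], -1],
  ],
)

```text
time: 49.2
tcp_pos: [476.3, -268.6, 42.9]
ee_rot: [0.0, 0.999, 0.052, 0.0]
ft_force: [0.7, 0.0, -0.4]
opening: 32.7
grip_force: 59.7
```

Emit:
jog_arm(
  series=[
    [[0, 0, 0], [0, 0, 0], 0.18],
    [[0, 0, 0], [0, 0, 0], 0.18],
    [[0, 0, 0], [0, 0, 0], 0.18],
    [[0, 0, 0], [0, 0, 0], 0.18],
    [[0, 0, -5], [0, 0, 0], 0.18],
    [[0, 0, -10], [0, 0, 0], 0.18],
    [[0, 0, -16], [0, 0, 0], 0.18],
    [[-3, 0, -20], [0, 0, 0], 0.18],
    [[-3, 0, -20], [0, 0, 0], 0.18],
    [[-3, 0, -20], [0, 0, 0], 0.18],
    [[-3, 0, -20], [0, 0, 0], 0.18],
  ],
)

```text
time: 50.58
tcp_pos: [446.4, -271.3, 241.8]
ee_rot: [-0.001, 0.999, 0.052, -0.001]
ft_force: [-0.9, 0.2, 0.2]
opening: 50.3
grip_force: 0.0
```

```bash
python3 - <<'E'
from h import *
o=st(); s=snapshot("wrist"); jiglook(s); cv2.imwrite("pics/w10.png",s["image"])
go([457.4,166.1,240],4.95,o)
E
```

```text
{'time': 50.575, 'tcp_pos': [446.434, -271.284, 241.781], 'ee_rot': [-0.001, 0.999, 0.052, -0.001], 'ft_force': [-0.885, 0.174, 0.158], 'opening': 50.293, 'grip_force': 0.0}
top12 [360.  92.] 12415 med [ 514.2 -299.8   11.4] rect [ 514.7 -299.2] [134.2 134.7] 6.27
blank [322.  55.] 2805 med [ 544.8 -261.    23.7] rect [ 544.5 -260.8] [45.8 45.6] 6.65
blank [396.  57.] 1739 med [ 550.4 -326.7   23.6] rect [ 550.2 -327.2] [36.  36.4] 5.46
blank [321. 132.] 1156 med [ 477.5 -267.9   23.7] rect [ 477.1 -268. ] [35.2 34.5] 6.87
floor6 [392. 129.] 1906 med [ 485.1 -336.2    5.5] rect [ 484.5 -336.5] [48.  47.5] 6.14
shift [5.67, -43.38, 0.23] turn [-0.1, 0.1, 1.1]
```

View pics/w10.png

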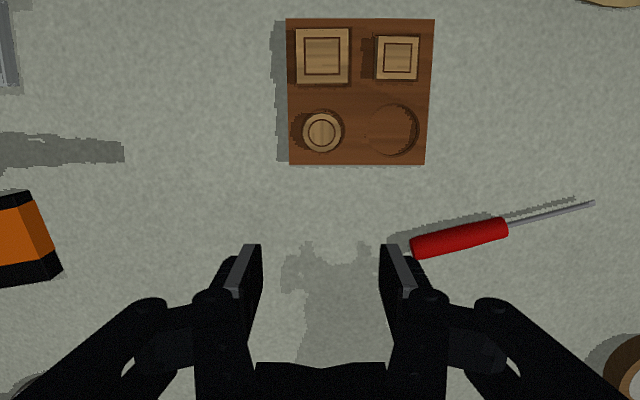

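All three are home at (322,55), (397,57) and (321,132). Now I'll push the tray back in.

Emit:
jog_arm(
  series=[
    [[1, -6, 0], [0, 0, 1], 0.18],
    [[2, -12, 0], [0, 0, 1], 0.18],
    [[3, -18, 0], [0, 0, 1], 0.18],
    [[4, -24, 0], [0, 0, 1], 0.18],
    [[5, -30, 0], [0, 0, 1], 0.18],
    [[5.5, -36, 0], [0, 0, 1], 0.18],
    [[5.7, -43.3, 0], [0, 0, 1], 0.18],
    [[5.7, -43.3, 0], [0, 0, 1], 0.18],
    [[5.7, -43.3, 6], [0, 0, 1], 0.18],
    [[5.7, -43.3, 12], [0, 0, 1], 0.18],
    [[5.7, -43.3, 12], [0, 0, 1], 0.18],
    [[5.7, -43.3, 12], [0, 0, 1], 0.18],
  ],
)

```text
time: 52.12
tcp_pos: [458.7, 165.3, 124.4]
ee_rot: [-0.0, 0.999, 0.043, 0.0]
ft_force: [0.2, -0.3, 0.4]
opening: 50.4
grip_force: 0.0
```

```bash
python3 - <<'E'
from h import *
o=st(); s=snapshot("wrist"); W=cloud(s); z=W[...,2]
comps((s["range_z"]>0)&(z>43)&(z<51)&(W[...,0]<500)&(W[...,0]>400)&(abs(W[...,1]-166)<40),W,"post",30)
go([457.4,166.1,46],4.95,o)
E
```

```text
{'time': 52.125, 'tcp_pos': [458.709, 165.308, 124.408], 'ee_rot': [-0.0, 0.999, 0.043, 0.0], 'ft_force': [0.17, -0.284, 0.449], 'opening': 50.367, 'grip_force': 0.0}
post [320. 217.] 655 med [459.4 166.5  48.2] rect [458.4 166.4] [14.1 15.1] 4.99
shift [-0.13, -0.09, 7.84] turn [-0.0, -0.0, 0.0]
```

Emit:
jog_arm(
  series=[
    [[0, -0.1, 3], [0, 0, 0], 0.18],
    [[0, -0.1, 6], [0, 0, 0], 0.18],
    [[0, -0.1, 7.6], [0, 0, 0], 0.18],
    [[0, -0.1, 7.6], [0, 0, 0], 0.18],
    [[0, -0.1, 7.6], [0, 0, 0], -1],
    [[0, -0.1, 7.6], [0, 0, 0], -1],
    [[0, -0.1, 7.6], [0, 0, 0], -1],
    [[0, -0.1, 7.6], [0, 0, 0], -1],
    [[0, -0.1, 7.6], [0, 0, 0], -1],
    [[0, -0.1, 7.6], [0, 0, 0], -1],
  ],
)

```text
time: 53.42
tcp_pos: [458.8, 165.7, 48.1]
ee_rot: [0.0, 0.999, 0.043, 0.001]
ft_force: [-0.7, -2.9, 13.0]
opening: 14.9
grip_force: 58.5
```

Emit:
jog_arm(
  series=[
    [[1, 0, 0], [0, 0, 0], -1],
    [[2, 0, 0], [0, 0, 0], -1],
    [[3, 0, 0], [0, 0, 0], -1],
    [[4, 0, 0], [0, 0, 0], -1],
    [[5, 0, 0], [0, 0, 0], -1],
    [[6, 0, 0], [0, 0, 0], -1],
    [[7, 0, 0], [0, 0, 0], -1],
    [[8, 0, 0], [0, 0, 0], -1],
    [[8.4, 0, 0], [0, 0, 0], -1],
    [[8.4, 0, 0], [0, 0, 0], -1],
    [[8.4, 0, 0], [0, 0, 0], -1],
  ],
)

```text
time: 54.8
tcp_pos: [542.8, 173.1, 48.2]
ee_rot: [-0.0, 0.999, 0.043, 0.001]
ft_force: [2.2, -1.3, 7.0]
opening: 14.5
grip_force: 58.5
```

Still free, with no stop force yet, so I'll push gently to the stop.

Emit:
jog_arm(
  series=[
    [[0.15, 0, 0], [0, 0, 0], -1],
    [[0.3, 0, 0], [0, 0, 0], -1],
    [[0.45, 0, 0], [0, 0, 0], -1],
    [[0.5, 0, 0], [0, 0, 0], -1],
    [[0.5, 0, 0], [0, 0, 0], -1],
  ],
)

```text
time: 55.42
tcp_pos: [545.5, 173.4, 48.2]
ee_rot: [0.001, 0.999, 0.044, -0.001]
ft_force: [-15.0, -3.5, 23.2]
opening: 14.8
grip_force: 60.8
```

Emit:
jog_arm(
  series=[
    [[0.3, 0, 0], [0, 0, 0], -1],
    [[0.25, 0, 0], [0, 0, 0], 0.3],
    [[0.25, 0, 0], [0, 0, 0], 0.3],
    [[0.25, 0, 0], [0, 0, 0], 0.3],
    [[0.25, 0, 0], [0, 0, 0], 0.3],
    [[0.25, 0, 0], [0, 0, 0], 0.3],
    [[0.25, 0, -5], [0, 0, 0], 0.3],
    [[0.25, 0, -10], [0, 0, 0], 0.3],
    [[0.25, 0, -16], [0, 0, 0], 0.3],
    [[-5, 0, -22], [0, 0, 0], 0.3],
    [[-10, 0, -28], [0, 0, 0], 0.3],
    [[-10, 0, -28], [0, 0, 0], 0.3],
  ],
)

```text
time: 56.92
tcp_pos: [445.6, 165.3, 329.3]
ee_rot: [0.0, 0.999, 0.044, 0.001]
ft_force: [-0.1, -0.7, 0.1]
opening: 55.5
grip_force: 0.0
```

```bash
python3 - <<'E'
from h import *
o=st(); s=snapshot("wrist"); W=cloud(s); z=W[...,2]; k=s["range_z"]>0
comps(k&(z>43)&(z<51)&(W[...,0]<568)&(W[...,0]>500)&(abs(W[...,1]-173)<40),W,"post",30)
s2=snapshot("scene"); W2=cloud(s2); z2=W2[...,2]
comps((z2>120)&(abs(W2[...,0]-680)<60)&(abs(W2[...,1]+144)<60),W2,"head",10)
jigpose(s2,W2); comps((z2>19)&(z2<30)&(abs(W2[...,0]-514)<90)&(abs(W2[...,1]+299)<90),W2,"blank",20)
a=np.vstack([s["image"],s2["image"][100:300]]); cv2.imwrite("pics/w11.png",cv2.resize(a,None,fx=1,fy=1)[:600])
E
```

```text
{'time': 56.925, 'tcp_pos': [445.633, 165.329, 329.266], 'ee_rot': [0.0, 0.999, 0.044, 0.001], 'ft_force': [-0.135, -0.732, 0.094], 'opening': 55.539, 'grip_force': 0.0}
post [321.  60.] 208 med [544.5 173.7  48.2] rect [544.6 173.8] [13.2 14.8] 4.78
head [288. 231.] 116 med [ 688.7 -148.5  141.9] rect [ 683.6 -146.7] [25.6 26.9] 87.27
jig [[214.60591133 247.93596059]] ((519.2045288085938, -301.68115234375), (139.11624145507812, 134.75265502929688), 6.396571159362793)
jig [[179.61764706 354.        ]] ((763.1602783203125, -508.3369140625), (15.585524559020996, 34.75058364868164), 36.83177185058594)
jig [[433.15 161.25]] ((616.6629028320312, 511.66021728515625), (42.48922348022461, 20.084745407104492), 88.15047454833984)
blank [215. 232.] 95 med [ 479.4 -269.7   24.7] rect [ 478.5 -269.1] [32.3 35.2] 88.93
blank [228. 245.] 226 med [ 547.4 -262.8   24.6] rect [ 543.9 -263.3] [49.8 47.7] 7.31
blank [208. 257.] 153 med [ 552.9 -329.2   24.6] rect [ 552.1 -328.6] [38.1 36.9] 4.83
```

View pics/w11.png

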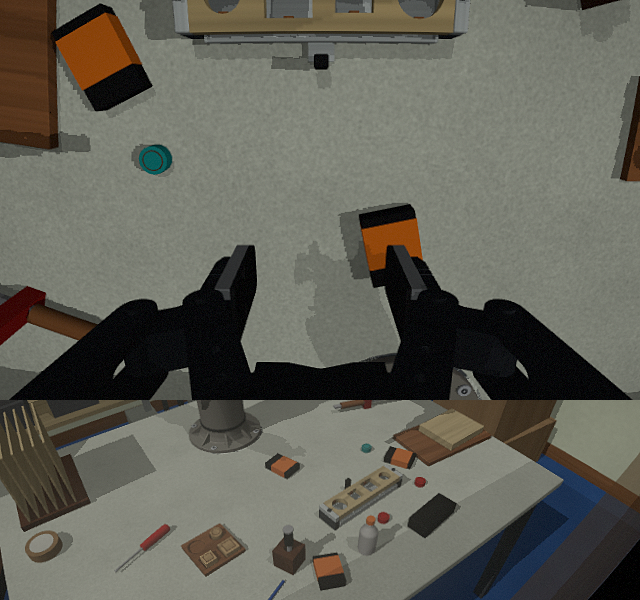

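The tray is home, with its post at (321,61), or 544.6 mm in x. The drift is upright in its block and the blanks are seated. Everything else is where it was, so I'm handing in.

```bash
python3 -c "
from station import *
print(finish_job())"
```

```text
the job is handed in; nothing more can be done
None
```

I've handed the job in: the three blanks present (small square, large square, small disc) lie home, engraved side up, in their matching jig cavities. The drift is back in its block, the empty tray is pushed home, and the judge's verdict wasn't shown.

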